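Turn a lock body in the slide-jaw fixture and gauge its latch gap

ROBOT

A 6-joint arm with a two-finger parallel gripper is mounted at the origin on the work surface. World frame = base frame: x ahead of the robot, y to its left, z up, the work surface at z = 0. Lengths are in m, angles in rad, forces in N, time in s.
With the tool pointing down it reaches from about 0.35 to 0.975 m from the base axis. Payload 4.9 kg.
Tool frame: the origin (TCP) lies on the centre line of the jaws, within the pads' length; the fingertips stand 19 mm ahead of it and the grasp point (between the pads) is the TCP; z points along the fingers, y is the line along which they close (so a half turn about z gives the same grasp; the last joint's range is limited). The gripper opens to 85 mm and grips with 20 to 120 N. Pads are 22 mm wide; open, the fingers measure 114 mm over their backs; the gripper's body (76 mm by 85 mm) begins 54 mm behind the grasp point. The pads swing forward as they close: fully open they stand 13 mm farther back than shut.
Start: joints at [-1.334, 0.053, 1.613, -0, 1.476, -0.119], TCP at [0.218, -0.586, 0.25] pointing down, gripper open.
Joint ranges: [-3.01, 3.01], [-1.01, 2.22], [0.06, 2.58], [-1.02, 4.17], [0.09, 2.62], [-3.14, 3.14]. Speed limits (rad/s): [2.57, 2.57, 3.14, 3.14, 3.14, 3.14].

INTERFACE

Orientations are given as a unit quaternion [w, x, y, z].
In Python, from plant import state, grab_frame, ticket, spotter gives the robot as it stands.
- The arm moves only by the tool apply_moves, never from a script. Its argument "series" is a list of rows, each an object of numbers: "jaw": the closure, from 0 (fully open) to 1 (shut); "dx", "dy", "dz": the shift along the tool's x, y, z in mm; "turn": the turn about the tool's z in rad. A call has 1 to 5 rows; each row is the pose to reach, as a shift and turn from the pose commanded when the call began, along the tool's axes at that moment; what a row does not reach only later rows make up. A row lasts 1/12 s, in which the tool goes at most 41.7 mm and 7.16 degrees, less where a joint would pass 70% of its speed; a pose out of reach is approached as far as the arm can. A call with a gripper value outside its range is refused whole. The fingers move at their own pace and stop on an object; the grip force is fixed at half the most. Time passes only in rows, so rows that repeat a pose let the fingers close. It gives the time, the measured TCP pose, the force, the opening and the grip force at its end, in the units of the state.
- state(): the state, without advancing time (a new reading comes with each control period).
- grab_frame(name): name is "scene" or "top" or "wrist"; returns a dict with "pixels" (420x560x3 uint8, red, green, blue), "mtx" (3x3 intrinsics, pixels), "dist_coeffs" ([k1, k2, p1, p2, k3] as OpenCV has them; the pictures are not rectified), "camera_from_world" (4x4, takes a point from world to camera coordinates). Camera axes: x right, y down, z forward; pixel columns grow to the right and rows downward; lengths in m; the calibration is good to about 2 mm. A picture is of the moment at which its call begins. There is no depth.
- ticket.job_done(): hands the job in; it is judged then, once.
Trained networks look in a picture, given as the dict that the camera call returned (one of the last four; its "shot" number tells which), for a name from the list of things; names that differ only in an ending like _2 or _b are one class to them, and where a whole thing is asked for, a point or a joint stands for the part that bears it (a point fixed in the world has none). Each returns a list of dicts, best first, with "conf" (0 to 1); they miss things now and then, are a little off and sometimes report something else, mostly with a low value. They report only what shows in the picture. A call takes as long as a camera call. They do not tell look-alikes from the thing itself.
- spotter.outline_of(picture, target): "region" (420x560 bool, what is visible of it) and "extent" ([left, top, right, bottom] in pixels, round what is visible of it).
The state is a dict: "time": time; "joint_pos": joint angles; "joint_vel": joint speeds; "joint_efforts": joint torques, N m; "tool_pos": TCP position; "tool_rot": TCP orientation; "contact_force": force on the tool from outside, world axes, zero at the start; "ft_torque": the same for the moment, N m; "gripper_width": opening from 0.0 (shut) to 1.0 (fully open); "grasp_force": force on a finger pad.
Only numpy, scipy, OpenCV 4.12 (cv2) and the standard library are available. Lean on these libraries where they do the work, as an engineer would, in place of code of your own. Each camera call takes 0.05 s, during which the arm holds its last target. There are 200 camera calls.

TASK

The lock body is held in the slide-jaw fixture the wrong way round, with the ends of its gap hidden against the jaws. Draw the sliding jaw back, turn the lock a quarter turn so that its gap faces along the fence, stand it back on the bench snug in the corner between fixed jaw and end stop, and close the jaw up to it. Then, without ever lifting the gauge off the bench, slide it square along the fence so that its blade goes into the gap until its shoulders meet the lock; leave everything so, and do not disturb the paper roll, the tub or the meter.

Things in the scene. Friction and masses are not known exactly. Their poses are not given: they have to be found in the camera images.
- fixture: Slide-jaw fixture fixed to the bench. Origin: on the bench, under the centre of a correctly seated lock; x to the fixed jaw, z up. Fixed jaw: 22 mm high, face at x = +34 mm, y -28 to +22 mm. The sliding jaw comes from the -x side, between two 10 mm high, 12 mm wide guides at y = +-25 mm, x -185 to -65 mm. The lock stands directly on the bench.
- end_stop (a point): On the bench at the face of the fixture's end stop, at fixture x 0, y -28 mm. The stop is a 22 mm high, 16 mm thick steel bar that reaches over fixture x -28 to +52 mm. Axes as the fixture's.
- fence (a point): On the bench at the middle of the fence's face, at fixture x +47, y +190 mm. The aluminium fence is 18 mm high and 18 mm thick, and its face runs along fixture y from +30 to +350 mm. The gauge lane lies on its -x side; with the gauge against the fence the blade is 1 mm off the centre of the seated lock's gap. Axes as the fixture's.
- jaw (a joint): Sliding jaw: opening between the two jaw faces is 60 mm + this value (m); grows as the jaw is drawn back towards fixture -x, range -8 to +45 mm; slides with about 2.5 N and stays where left. The jaw is 22 mm high, 16 mm thick and 44 mm wide, on a 12 mm high, 26 mm wide bar that runs back from it.
- jaw_tab (a point): Centre of the top of the black upright tab on the sliding jaw's bar, 54 mm above the bench. The tab is 12 mm wide (along fixture y), 24 mm long (along fixture x) and stands 42 mm clear above the bar; its centre is 66 mm behind the jaw face.
- lock: Steel lock body, a block 68 mm (own x) by 56 mm (own y) by 60 mm high, about 0.5 kg, white plate on top. Origin: centre of its underside; z up. Under it a gap 32 mm wide and 8 mm high runs right through along its own y, open to the bench, in the middle of the 68 mm faces; both ends are alike. At the start its 56 mm dimension lies between the jaws.
- gauge: Gap gauge, flat on the bench: aluminium block 90 long, 92 wide, 20 mm high, 0.35 kg, too wide to grip, with a flat steel blade 45 long, 26 wide (18 at its last 8 mm), 5 mm thick, level with its underside. Origin: on the bench, middle of the block's front (shoulder) face where the blade comes out; x along the blade to its tip, the block reaches back to x = -90 mm; z up.
- roll: Bystander: upright white paper roll, 62 mm diameter, 60 mm high. Origin: centre of its underside.
- tub: Bystander: open blue plastic tub, 62 by 62 mm, 50 mm high. Origin: centre of its underside.
- meter: Bystander: orange multimeter lying flat beyond the fence, 85 mm (own x) by 170 mm (own y), 36 mm high. Origin: centre of its underside.
There are look-alikes about, which are no part of the job. Several things have the shape of the gauge; the one meant has the colours described above.

How it is judged:
On the way, in this order (a step that is already met when the one before it is completed fails the run):
1. the lock stands between the jaws, turned so that its gap faces along the fence (angle between the y axis of lock and the y axis of fixture, either way round below 0.2 rad and horizontal distance between lock and fixture below 0.03 m and height (world z) of lock below 0.004 m and angle between lock's own z axis and vertical below 0.08 rad), for 0.2 s.
2. the jaw is closed up to the turned lock (value of joint jaw below 0.0115 m and angle between the y axis of lock and the y axis of fixture, either way round below 0.08 rad), for 0.2 s.
At the end, for the whole second after the job is handed in: Lock flat in the corner of fixed jaw and end stop (4 mm across, 5 mm along, 0.06 rad), gap along the fence; jaw value below 11.5 mm; gauge flat, blade in the gap from the fence side, square within 0.06 rad, gauge and lock origins under 32 mm apart (shoulder gap 4 mm); at rest (x of lock in the frame of fixture between -0.004 and 0.004 m and y of lock in the frame of fixture between -0.004 and 0.005 m and angle between the y axis of lock and the y axis of fixture, either way round below 0.06 rad and angle between lock's own z axis and vertical below 0.05 rad and height (world z) of each of lock, gauge below 0.003 m and value of joint jaw below 0.0115 m and horizontal distance between gauge and lock below 0.032 m and angle between the x axis of gauge and the y axis of lock, either way round below 0.06 rad and y of gauge in the frame of fixture above 0.02 m and angle between gauge's own z axis and vertical below 0.04 rad and linear speed of each of gauge, lock below 0.01 m/s); the robot touches nothing.
It fails at once if the gauge is lifted or tipped off the bench (height (world z) of gauge above 0.012 m or angle between gauge's own z axis and vertical above 0.2 rad).
It fails at once if the paper roll, the tub or the meter is moved more than 20 mm or tipped (distance of any of roll, tub, meter from where it was at the start of the episode above 0.02 m or angle between any of roll, tub's own z axis and vertical above 0.4 rad).
It also fails if it takes over 72 s, if anything falls off the work surface, if the arm or the gripper's body presses on something with over 40 N, if the wrist force passes 120 N, or if a joint passes its speed limit or range.

## Working session

There is one attempt and no reset: what is moved stays moved. The work goes in short steps, Python scripts to look and compute and a tool call to move; the robot and the scene stay as the last step left them, time stands still between calls to the robot, and variables do not carry over. Pictures are saved under pics/ and viewed, at most 10 in all, crops included, and the job is handed in when it is done.

Besides the shell and the picture viewer there is one more tool, called after "Call:" as name(argument=value, ...) on one line, values as JSON. apply_moves: Moves the arm, as the interface text tells. Its arguments: {"type":"object","properties":{"series":{"type":"array","items":{"type":"object","properties":{"jaw":{"type":"number"},"dx":{"type":"number"},"dy":{"type":"number"},"dz":{"type":"number"},"turn":{"type":"number"}}}}},"required":["series"]}

```bash
mkdir -p pics; ls; python3 - <<'E'
from plant import state, grab_frame
import cv2, numpy as np
s=state(); print({k:np.round(v,3).tolist() for k,v in s.items()})
ims=[]
for n in("scene","top"):
    f=grab_frame(n); cv2.imwrite(f"pics/{n}0.png",cv2.resize(f["pixels"][:,:,::-1],(800,600)))
    print(n,f["mtx"].round(1).tolist(),f["dist_coeffs"],f["camera_from_world"].round(3).tolist())
E
```

```text
pics
{'time': 0.0, 'joint_pos': [-1.334, 0.053, 1.614, 0.0, 1.476, -0.119], 'joint_vel': [0.001, 0.001, 0.0, -0.001, -0.001, -0.0], 'joint_efforts': [0.001, -39.368, -37.017, 0.0, 0.007, 0.0], 'tool_pos': [0.218, -0.585, 0.249], 'tool_rot': [-0.001, 0.984, 0.177, -0.0], 'contact_force': [0.63, 0.406, 1.326], 'ft_torque': [0.048, -0.055, 0.017], 'grasp_force': 0.0, 'gripper_width': 0.998}
scene [[436.6, 0.0, 274.3], [0.0, 436.6, 213.1], [0.0, 0.0, 1.0]] [-0.09977392  0.          0.          0.          0.        ] [[-0.503, 0.864, -0.021, 0.296], [0.564, 0.31, -0.765, -0.25], [-0.655, -0.397, -0.643, 1.487], [0.0, 0.0, 0.0, 1.0]]
top [[455.6, 0.0, 275.1], [0.0, 455.6, 210.1], [0.0, 0.0, 1.0]] [0.04053967 0.         0.         0.         0.        ] [[-0.002, -1.0, 0.012, 0.002], [-0.986, -0.001, -0.169, 0.592], [0.169, -0.012, -0.986, 1.097], [0.0, 0.0, 0.0, 1.0]]
```

View pics/top0.png

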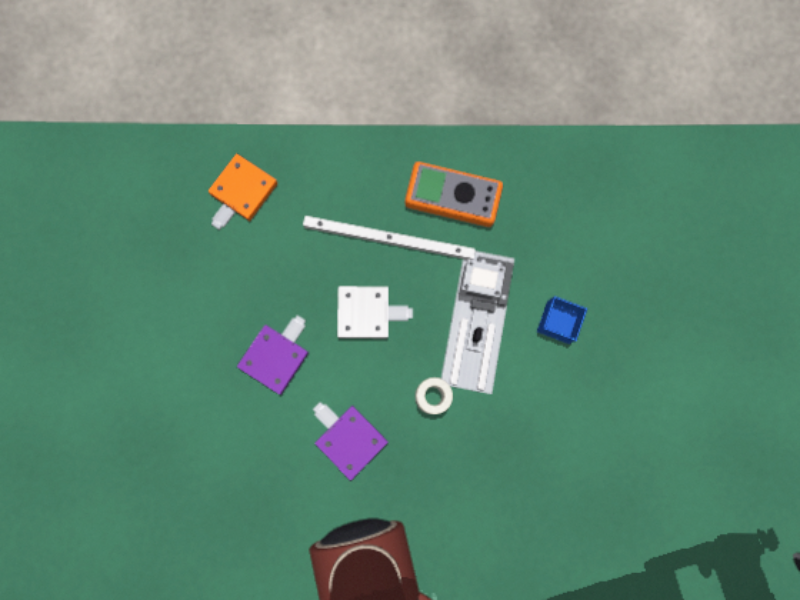

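View pics/scene0.png

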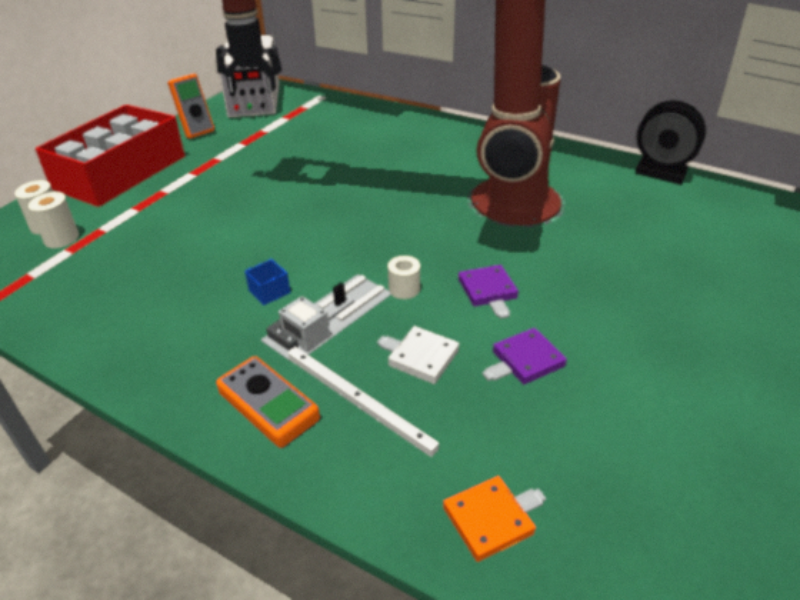

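The top view shows (800×600 px) the lock at (484,278), the tab at (478,336), the white gauge at (363,313) with its blade pointing right, and the fence from (305,222) to (475,253). The roll is at (434,396). The purple and orange gauges are look-alikes. Next I fit the poses.

```bash
cat > h.py <<'E'
import numpy as np, cv2
from scipy.optimize import minimize
from plant import state, grab_frame, spotter
def proj(f,P):
    T=f["camera_from_world"]; r,_=cv2.Rodrigues(T[:3,:3])
    return cv2.projectPoints(np.asarray(P,float).reshape(-1,1,3),r,T[:3,3],f["mtx"],f["dist_coeffs"])[0].reshape(-1,2)
def unproj(f,uv,z):
    T=f["camera_from_world"]; n=cv2.undistortPoints(np.asarray(uv,float).reshape(-1,1,2),f["mtx"],f["dist_coeffs"]).reshape(-1,2)
    R,t=T[:3,:3],T[:3,3]; d=np.c_[n,np.ones(len(n))]@R; c=-R.T@t
    return (c+d*((z-c[2])/d[:,2])[:,None])[:,:2]
def box(x0,x1,y0,y1,z0,z1): return np.array([[x,y,z] for x in(x0,x1) for y in(y0,y1) for z in(z0,z1)])/1e3
def place(P,p):
    c,s=np.cos(p[2]),np.sin(p[2]); return np.c_[p[0]+c*P[:,0]-s*P[:,1],p[1]+s*P[:,0]+c*P[:,1],P[:,2]]
K=8
def mask(f,boxes,p):
    m=np.zeros((420,560),np.uint8)
    for b in boxes:
        h=cv2.convexHull(proj(f,place(b,p)).astype(np.float32)).reshape(-1,2)
        cv2.fillConvexPoly(m,np.round(np.clip(h,-999,2000)*16).astype(np.int32),255,cv2.LINE_AA,4)
    return m/255.
def fit(views,boxes,p0,dil=None):
    # views: list of (frame, region); maximises the summed IoU of silhouettes
    def cost(q):
        p=[q[0]/100,q[1]/100,q[2]/10]; c=0
        for f,r in views:
            m=cv2.GaussianBlur(mask(f,boxes,p),(0,0),1); g=cv2.GaussianBlur(r.astype(float),(0,0),1)
            c+=((m-g)**2).sum()/r.sum()
        return c
    best=None
    for d in(0,.5,-.5):
        q0=np.array([p0[0]*100,p0[1]*100,p0[2]*10+d])
        o=minimize(cost,q0,method="Nelder-Mead",options=dict(initial_simplex=q0+np.array([[0,0,0],[1,0,0],[0,1,0],[0,0,1]]),xatol=1e-3,fatol=1e-5))
        if best is None or o.fun<best.fun: best=o
    return best.x/[100,100,10],best.fun
LOCK=[box(-34,34,-28,28,0,60)]
GAUGE=[box(-90,0,-46,46,0,20),box(0,37,-13,13,0,5),box(37,45,-9,9,0,5)]
TAB=[box(-12,12,-6,6,12,54)]
E
python3 - <<'E'
from h import *
fs={n:grab_frame(n) for n in("top","scene")}
def show(t):
    for n,f in fs.items():
        for o in spotter.outline_of(f,t)[:6]:
            r=o["region"]; print(t,n,round(o["conf"],2),np.array(o["extent"]).round().tolist(),r.sum(),f["pixels"][r].mean(0).round().tolist())
for t in("fixture","lock","gauge","roll","jaw","jaw_tab"): show(t)
import pickle
pickle.dump({n:(fs[n],{t:spotter.outline_of(fs[n],t) for t in("lock","gauge","fixture","jaw","jaw_tab","roll")}) for n in fs},open("a.pkl","wb"))
f=fs["top"]; print(unproj(f,np.array([[305,222],[475,253]])*.7,.018),unproj(f,[[339,195]],.06),unproj(f,[[335,235]],.05),unproj(f,np.array([[388,313],[412,313]])*.7,.01))
E
```

```text
fixture scene 0.86 [182.0, 194.0, 305.0, 318.0] 2757 [180.0, 182.0, 176.0]
fixture scene 0.22 [194.0, 207.0, 231.0, 248.0] 915 [148.0, 150.0, 146.0]
lock top 0.98 [322.0, 184.0, 353.0, 208.0] 768 [188.0, 188.0, 191.0]
lock top 0.67 [291.0, 267.0, 318.0, 291.0] 411 [217.0, 217.0, 207.0]
lock scene 0.63 [196.0, 207.0, 231.0, 243.0] 909 [149.0, 150.0, 146.0]
gauge top 0.97 [165.0, 222.0, 214.0, 277.0] 1539 [149.0, 94.0, 184.0]
gauge top 0.67 [236.0, 202.0, 290.0, 237.0] 1420 [231.0, 231.0, 232.0]
gauge top 0.66 [146.0, 109.0, 195.0, 160.0] 1421 [227.0, 141.0, 65.0]
gauge top 0.61 [219.0, 286.0, 274.0, 333.0] 1628 [152.0, 97.0, 187.0]
gauge scene 0.89 [314.0, 333.0, 381.0, 393.0] 2518 [228.0, 126.0, 32.0]
gauge scene 0.82 [340.0, 231.0, 397.0, 268.0] 1363 [125.0, 67.0, 156.0]
gauge scene 0.66 [324.0, 188.0, 361.0, 220.0] 921 [125.0, 67.0, 155.0]
gauge scene 0.58 [263.0, 231.0, 322.0, 270.0] 1351 [211.0, 212.0, 205.0]
roll top 0.88 [290.0, 266.0, 319.0, 291.0] 415 [215.0, 215.0, 205.0]
roll scene 0.63 [274.0, 179.0, 295.0, 210.0] 620 [178.0, 179.0, 159.0]
roll scene 0.5 [231.0, 197.0, 250.0, 226.0] 314 [120.0, 123.0, 119.0]
jaw top 0.66 [327.0, 212.0, 346.0, 246.0] 441 [147.0, 148.0, 153.0]
jaw scene 0.55 [230.0, 196.0, 250.0, 224.0] 255 [111.0, 113.0, 110.0]
jaw scene 0.36 [170.0, 180.0, 202.0, 215.0] 691 [20.0, 55.0, 115.0]
jaw_tab top 0.93 [325.0, 206.0, 347.0, 250.0] 425 [146.0, 147.0, 152.0]
jaw_tab scene 0.65 [229.0, 197.0, 250.0, 226.0] 244 [114.0, 114.0, 112.0]
jaw_tab scene 0.52 [194.0, 209.0, 228.0, 249.0] 909 [149.0, 150.0, 146.0]
jaw_tab scene 0.24 [168.0, 180.0, 200.0, 214.0] 698 [20.0, 55.0, 115.0]
[[ 0.74416935  0.1639493 ]
 [ 0.68587518 -0.1491175 ]] [[ 0.62930187 -0.15846301]] [[ 0.52938822 -0.14743817]] [[ 0.57553128  0.01075372]
 [ 0.57554427 -0.03293625]]
```

```bash
python3 - <<'E'
from h import *
import pickle
d=pickle.load(open("a.pkl","rb")); (ft,t),(fs,s)=d["top"],d["scene"]
L=[(ft,t["lock"][0]["region"]),(fs,s["lock"][0]["region"])]
G=[(ft,t["gauge"][1]["region"]),(fs,s["gauge"][3]["region"])]
for nm,V,B,p0 in(("lock",L,LOCK,[.62,-.158,-.18]),("gauge",G,GAUGE,[.575,.011,-1.57])):
    for v in([V[0]],[V[1]],V): 
        p,c=fit(v,B,p0); print(nm,p.round(4),round(c,3))
FENCE=[box(47,65,30,350,0,18)]
V=[]
yaw=-.18; c,sn=np.cos(yaw),np.sin(yaw); p0=[.62,-.16,yaw]
for f in(ft,fs):
    hsv=cv2.cvtColor(f["pixels"],cv2.COLOR_RGB2HSV); m=((hsv[...,1]<60)&(hsv[...,2]>100))
    w=mask(f,[box(40,75,36,356,0,18)],p0)>.5
    w=cv2.dilate(w.astype(np.uint8),np.ones((5,5)))>0
    V.append((f,m&w))
    print(m[w].sum(), w.sum())
for v in([V[0]],[V[1]],V):
    p,c=fit(v,FENCE,p0); print("fixture by fence",p.round(4),round(c,3))
    o=ft["pixels"]
# tab: dark pixels
for f,b in((ft,(322,222,350,250)),(fs,(225,190,255,220))):
    m=np.zeros((420,560),bool); a=f["pixels"].max(2)<60; m[b[1]:b[3],b[0]:b[2]]=a[b[1]:b[3],b[0]:b[2]]
    print(m.sum(),fit([(f,m)],TAB,[.53,-.147,-.18]))
I=ft["pixels"].copy()
for B,q,col in((FENCE,p,(255,0,0)),(LOCK,fit(L,LOCK,[.62,-.158,-.18])[0],(0,0,255)),(GAUGE,fit(G,GAUGE,[.575,.011,-1.57])[0],(255,0,255)),([box(34,50,-28,22,0,22),box(-28,52,-44,-28,0,22)],p,(255,160,0))):
    cs=cv2.findContours((mask(ft,B,q)>.5).astype(np.uint8),0,1)[0]; cv2.drawContours(I,cs,-1,col,1)
cv2.imwrite("pics/fit.png",cv2.resize(I[140:300,200:400,::-1],(750,600),interpolation=0))
E
```

```text
lock [ 0.6309 -0.1575 -0.0423] 0.143
lock [ 0.631  -0.1548 -0.562 ] 0.13
lock [ 0.6296 -0.1564 -0.2363] 0.319
gauge [ 0.576   0.0109 -1.5861] 0.021
gauge [ 0.5761  0.0123 -1.5838] 0.019
gauge [ 0.576   0.0117 -1.5863] 0.041
1092 2619
1478 3135
fixture by fence [ 0.6257 -0.164  -0.2007] 0.048
fixture by fence [ 0.6227 -0.1667 -0.1994] 0.042
fixture by fence [ 0.6245 -0.1653 -0.1982] 0.114
47 (array([ 0.53367933, -0.14593034, -0.51154714]), np.float64(0.37146580626023495))
84 (array([ 0.53315625, -0.14666269,  0.59647186]), np.float64(0.2095367839828043))
```

View pics/fit.png

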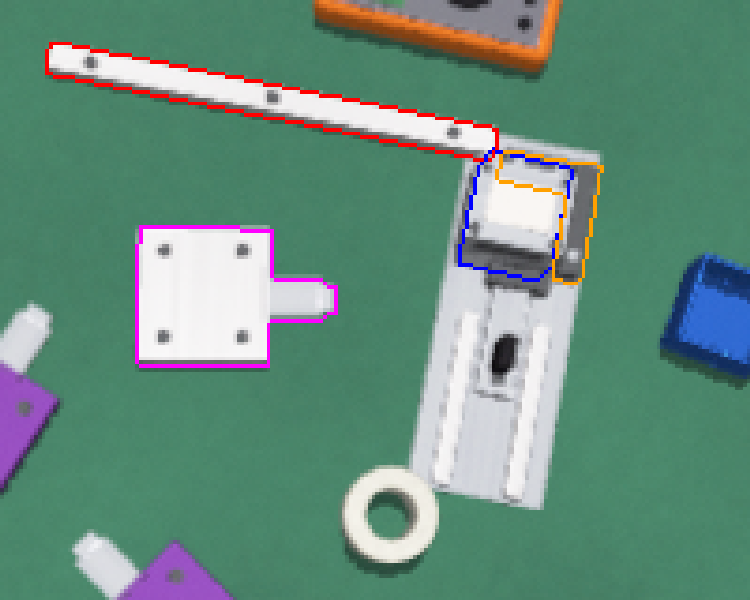

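The fence, fixed jaw, stop, and gauge overlays match the picture. The lock fit is rough, but its position agrees with the geometry (fixture +6,+6 mm). The fixture is at about (0.6245, -0.165), yaw -0.199.

```bash
cat >> h.py <<'E'
FX=(.6245,-.1653,-.199)
def tool():
    s=state(); w,x,y,z=s["tool_rot"]; psi=np.arctan2(2*(x*y+w*z),1-2*(y*y+z*z)); p=np.array(s["tool_pos"])
    c,sn=np.cos(FX[2]),np.sin(FX[2]); d=p[:2]-FX[:2]
    return s,p,psi,np.array([c*d[0]+sn*d[1],-sn*d[0]+c*d[1]])*1e3
def rel(fx,fy,z,rpsi=0):
    "tool-frame shift (mm) and turn to fixture point fx,fy (mm), height z (mm), tool x at rpsi from fixture x"
    s,p,psi,l=tool(); c,sn=np.cos(FX[2]),np.sin(FX[2])
    d=np.array([c*fx-sn*fy,sn*fx+c*fy])+(np.array(FX[:2])-p[:2])*1e3; c,sn=np.cos(psi),np.sin(psi)
    print("dx %.1f dy %.1f dz %.1f turn %.3f"%(c*d[0]+sn*d[1],sn*d[0]-c*d[1],p[2]*1e3-z,psi-FX[2]-rpsi), "| t",round(s["time"],2),"fix",l.round(1),"z",round(p[2]*1e3,1),"F",np.round(s["contact_force"],1),"w",round(s["gripper_width"],3),"q6",round(s["joint_pos"][5],2))
E
python3 -c "from h import *; rel(-93,0,130)"
```

```text
dx 448.8 dy -301.5 dz 120.3 turn 0.555 | t 1.4 fix [-315.6 -492.7] z 250.3 F [-0.4 -0.3  0.6] w 0.998 q6 -0.12
```

Call:
apply_moves(series=[{"dx": 33,"dy": -22},{"dx": 66,"dy": -44},{"dx": 99,"dy": -66},{"dx": 132,"dy": -88},{"dx": 165,"dy": -110}])

```text
invalid input at $.series[0]: expected keys jaw, dx, dy, dz, turn
```

Call:
apply_moves(series=[{"dx": 33,"dy": -22},{"dx": 66,"dy": -44},{"dx": 99,"dy": -66},{"dx": 132,"dy": -88},{"dx": 165,"dy": -110}])

```text
invalid input at $.series[0]: expected keys jaw, dx, dy, dz, turn
```

Call:
apply_moves(series=[{"dx": 30,"dy": -20,"dz": 20,"turn": 0.11},{"dx": 60,"dy": -40,"dz": 45,"turn": 0.22},{"dx": 90,"dy": -60,"dz": 70,"turn": 0.33},{"dx": 119,"dy": -81,"dz": 95,"turn": 0.44},{"dx": 119,"dy": -81,"dz": 120,"turn": 0.555}])

```text
invalid input at $.series[0]: expected keys jaw, dx, dy, dz, turn
```

```bash
python3 - <<'E'
from h import *
rel(-93,0,45)
f=grab_frame("wrist"); cv2.imwrite("pics/w1.png",f["pixels"][:,:,::-1])
print(proj(f,place(np.array([[-.093,0,.054],[-.027,0,.022],[.006,.006,.06],[-.028,-.028,.022]]),FX)).round())
E
```

```text
dx 448.8 dy -301.5 dz 205.3 turn 0.555 | t 1.4 fix [-315.6 -492.7] z 250.3 F [-0.4 -0.3  0.6] w 0.998 q6 -0.12
[[ -29. -249.]
 [  23. -281.]
 [  92. -178.]
 [  34. -289.]]
```

View pics/w1.png

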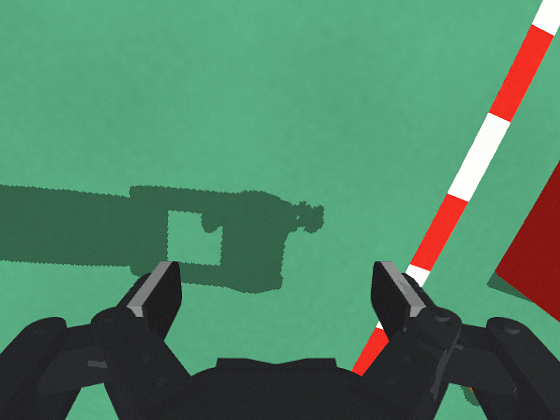

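The call was refused because every row needs all five keys. The wrist picture shows only empty bench, with the open pads near (155,290) and (400,290).

Call:
apply_moves(series=[{"jaw": 0,"dx": 33,"dy": -22,"dz": 0,"turn": 0},{"jaw": 0,"dx": 66,"dy": -44,"dz": 0,"turn": 0},{"jaw": 0,"dx": 99,"dy": -66,"dz": 0,"turn": 0},{"jaw": 0,"dx": 132,"dy": -88,"dz": 0,"turn": 0},{"jaw": 0,"dx": 165,"dy": -110,"dz": 0,"turn": 0}])

```text
time: 1.87
tool_pos: [0.3347, -0.4238, 0.2504]
tool_rot: [0.0, 0.984, 0.177, 0.0]
contact_force: [1.6, 0.0, -0.4]
gripper_width: 1.001
grasp_force: 0.0
```

Call:
apply_moves(series=[{"jaw": 0,"dx": 33,"dy": -22,"dz": 0,"turn": 0},{"jaw": 0,"dx": 66,"dy": -44,"dz": 0,"turn": 0},{"jaw": 0,"dx": 99,"dy": -66,"dz": 0,"turn": 0},{"jaw": 0,"dx": 132,"dy": -88,"dz": 0,"turn": 0},{"jaw": 0,"dx": 165,"dy": -110,"dz": 0,"turn": 0}])

```text
time: 2.28
tool_pos: [0.4512, -0.2629, 0.2506]
tool_rot: [0.0, 0.984, 0.177, 0.0]
contact_force: [1.1, -1.2, 0.6]
gripper_width: 1.003
grasp_force: 0.0
```

Call:
apply_moves(series=[{"jaw": 0,"dx": 30,"dy": -20,"dz": 15,"turn": 0.11},{"jaw": 0,"dx": 60,"dy": -40,"dz": 30,"turn": 0.22},{"jaw": 0,"dx": 90,"dy": -60,"dz": 50,"turn": 0.33},{"jaw": 0,"dx": 119,"dy": -81,"dz": 70,"turn": 0.44},{"jaw": 0,"dx": 119,"dy": -81,"dz": 100,"turn": 0.555}])

```text
time: 2.7
tool_pos: [0.5377, -0.1433, 0.1521]
tool_rot: [-0.0, 0.995, -0.099, 0.003]
contact_force: [0.5, -0.2, 0.7]
gripper_width: 0.998
grasp_force: 0.0
```

```bash
python3 - <<'E'
from h import *
rel(-93,0,45)
f=grab_frame("wrist"); I=f["pixels"][:,:,::-1].copy()
q=proj(f,place(np.array([[-.093,0,.054],[-.027,0,.022],[.006,.006,.06],[-.028,-.028,.022]]),FX)).round().astype(int); print(q)
for a in q: cv2.circle(I,tuple(map(int,a)),3,(0,0,255),-1)
cv2.imwrite("pics/w2.png",I)
E
```

```text
dx -3.6 dy 4.4 dz 107.1 turn -0.000 | t 2.7 fix [-89.4   4.4] z 152.1 F [ 0.5 -0.2  0.7] w 0.998 q6 1.37
[[283 223]
 [283 127]
 [275  75]
 [320 128]]
```

View pics/w2.png

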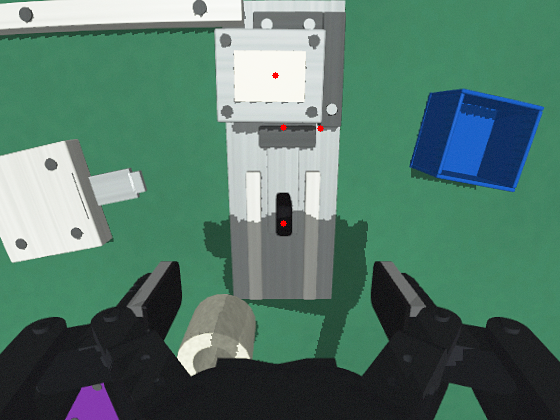

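The wrist view shows the tab at (284,215), lined up laterally and about 5 mm further forward than first assumed. The lock's plate is at (270,75). I go down around the tab.

Call:
apply_moves(series=[{"jaw": 0.3,"dx": 0,"dy": 4.5,"dz": 30,"turn": 0},{"jaw": 0.4,"dx": 0,"dy": 4.5,"dz": 60,"turn": 0},{"jaw": 0.5,"dx": 0,"dy": 4.5,"dz": 85,"turn": 0},{"jaw": 0.6,"dx": 0,"dy": 4.5,"dz": 107,"turn": 0},{"jaw": 1,"dx": 0,"dy": 4.5,"dz": 107,"turn": 0}])

```text
time: 3.17
tool_pos: [0.529, -0.1508, 0.0386]
tool_rot: [-0.001, 0.995, -0.099, -0.005]
contact_force: [-0.9, 0.2, -0.2]
gripper_width: 0.299
grasp_force: 0.0
```

Call:
apply_moves(series=[{"jaw": 1,"dx": 0,"dy": 0,"dz": 0,"turn": 0},{"jaw": 1,"dx": 0,"dy": 0,"dz": 0,"turn": 0},{"jaw": 1,"dx": 0,"dy": 0,"dz": 0,"turn": 0},{"jaw": 1,"dx": 0,"dy": 0,"dz": 0,"turn": 0},{"jaw": 1,"dx": 0,"dy": 0,"dz": 0,"turn": 0}])

```text
time: 3.58
tool_pos: [0.5311, -0.1478, 0.0412]
tool_rot: [-0.004, 0.995, -0.099, -0.002]
contact_force: [5.1, 12.4, -15.8]
gripper_width: 0.13
grasp_force: 58.9
```

```bash
python3 -c "from h import *; rel(-130,0,45);print(state()['grasp_force'])"
```

```text
dx -34.9 dy -1.3 dz -3.8 turn 0.001 | t 3.58 fix [-95.1  -1.3] z 41.2 F [  5.1  12.4 -15.8] w 0.13 q6 1.36
58.85104715824127
```

Call:
apply_moves(series=[{"jaw": 1,"dx": -8,"dy": 0,"dz": 0,"turn": 0},{"jaw": 1,"dx": -16,"dy": 0,"dz": 0,"turn": 0},{"jaw": 1,"dx": -25,"dy": 0,"dz": 0,"turn": 0},{"jaw": 1,"dx": -34,"dy": 0,"dz": 0,"turn": 0},{"jaw": 1,"dx": -36,"dy": 0,"dz": 0,"turn": 0}])

```text
time: 4.0
tool_pos: [0.4949, -0.1406, 0.0412]
tool_rot: [-0.004, 0.995, -0.099, -0.002]
contact_force: [4.9, 13.7, -16.1]
gripper_width: 0.134
grasp_force: 61.0
```

Call:
apply_moves(series=[{"jaw": 0.5,"dx": 0,"dy": 0,"dz": 0,"turn": 0},{"jaw": 0.4,"dx": 0,"dy": 0,"dz": 0,"turn": 0},{"jaw": 0.3,"dx": 0,"dy": 0,"dz": -20,"turn": 0},{"jaw": 0.2,"dx": 0,"dy": 0,"dz": -50,"turn": 0},{"jaw": 0,"dx": 0,"dy": 0,"dz": -85,"turn": 0}])

```text
time: 4.42
tool_pos: [0.4973, -0.1451, 0.13]
tool_rot: [0.0, 0.995, -0.099, -0.0]
contact_force: [1.4, -0.3, 0.6]
gripper_width: 0.837
grasp_force: 0.0
```

```bash
python3 - <<'E'
from h import *
f=grab_frame("top"); g=grab_frame("scene"); rel(6,7,110,np.pi/2)
V=[(x,o[0]["region"]) for x in(f,g) if (o:=spotter.outline_of(x,"lock"))]
for p0 in([.6316,-.159,FX[2]+np.pi/2],):
    for v in [[a] for a in V]+[V]: 
        p,c=fit(v,LOCK,p0); d=p[:2]-FX[:2]; c0,s0=np.cos(FX[2]),np.sin(FX[2]); print("lock fix",(c0*d[0]+s0*d[1]).round(4),(-s0*d[0]+c0*d[1]).round(4),(p[2]-FX[2]).round(3),round(c,3))
cv2.imwrite("pics/c3.png",cv2.resize(np.hstack([f["pixels"][160:300,250:410],g["pixels"][160:300,160:320]])[:,:,::-1],(800,350),interpolation=0))
E
```

```text
dx 128.7 dy -13.7 dz 28.2 turn -1.571 | t 4.52 fix [-122.7   -6.7] z 138.2 F [1.1 0.2 1.5] w 0.988 q6 1.34
lock fix 0.0072 0.0106 1.545 0.328
lock fix 0.0033 0.0111 1.419 0.054
lock fix 0.0056 0.0116 1.488 0.398
```

View pics/c3.png

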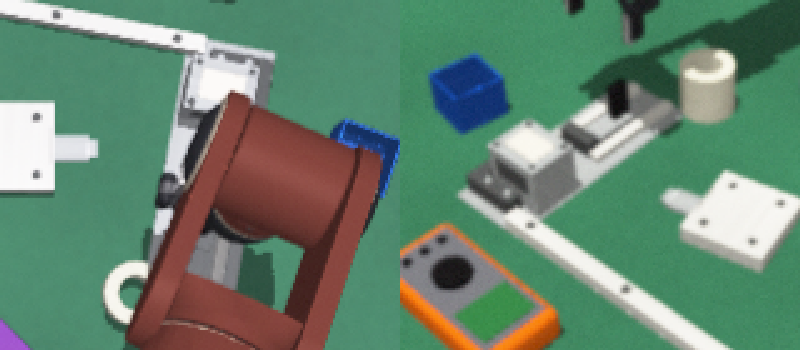

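The sliding jaw is drawn well back. The tub, roll, and gauge are untouched, and the lock still stands at about fixture (5,9). Next I move over the lock with a quarter turn.

Call:
apply_moves(series=[{"jaw": 0,"dx": 30,"dy": -4,"dz": 0,"turn": -0.12},{"jaw": 0,"dx": 60,"dy": -8,"dz": 0,"turn": -0.24},{"jaw": 0,"dx": 90,"dy": -12,"dz": 0,"turn": -0.36},{"jaw": 0,"dx": 115,"dy": -15,"dz": 0,"turn": -0.48},{"jaw": 0,"dx": 128,"dy": -16,"dz": 0,"turn": -0.6}])

```text
time: 5.03
tool_pos: [0.6282, -0.1546, 0.1276]
tool_rot: [0.0, 0.979, 0.202, -0.0]
contact_force: [-0.9, -0.6, 0.5]
gripper_width: 1.0
grasp_force: 0.0
```

Call:
apply_moves(series=[{"jaw": 0,"dx": 0,"dy": 0,"dz": 0,"turn": -0.12},{"jaw": 0,"dx": 0,"dy": 0,"dz": 0,"turn": -0.24},{"jaw": 0,"dx": 0,"dy": 0,"dz": 0,"turn": -0.36},{"jaw": 0,"dx": 0,"dy": 0,"dz": 0,"turn": -0.48},{"jaw": 0,"dx": 0,"dy": 0,"dz": 0,"turn": -0.6}])

```text
time: 5.45
tool_pos: [0.6257, -0.1545, 0.1272]
tool_rot: [-0.001, 0.876, 0.482, -0.001]
contact_force: [0.5, 0.3, -1.0]
gripper_width: 0.998
grasp_force: 0.0
```

Call:
apply_moves(series=[{"jaw": 0,"dx": 0,"dy": 0,"dz": 0,"turn": -0.12},{"jaw": 0,"dx": 0,"dy": 0,"dz": 0,"turn": -0.24},{"jaw": 0,"dx": 0,"dy": 0,"dz": 0,"turn": -0.37},{"jaw": 0,"dx": 0,"dy": 0,"dz": 0,"turn": -0.37},{"jaw": 0,"dx": 0,"dy": 0,"dz": 0,"turn": -0.37}])

```text
time: 5.87
tool_pos: [0.6258, -0.1544, 0.1276]
tool_rot: [-0.001, 0.775, 0.632, -0.0]
contact_force: [-0.4, -0.1, -0.3]
gripper_width: 0.998
grasp_force: 0.0
```

```bash
python3 - <<'E'
from h import *
rel(5,9,50,np.pi/2)
f=grab_frame("wrist"); I=f["pixels"][:,:,::-1].copy()
q=proj(f,place(np.array([[x,y,.06] for x,y in((-.023,-.025),(.033,-.025),(.033,.043),(-.023,.043))]),FX)).round().astype(int); print(q.tolist())
cv2.polylines(I,[q],True,(0,0,255),1)
cv2.imwrite("pics/w4.png",I)
E
```

```text
dx -1.9 dy 5.9 dz 77.6 turn -0.004 | t 5.87 fix [-0.9 10.9] z 127.6 F [-0.4 -0.1 -0.3] w 0.998 q6 -0.15
[[241, 283], [326, 283], [331, 182], [237, 182]]
```

View pics/w4.png

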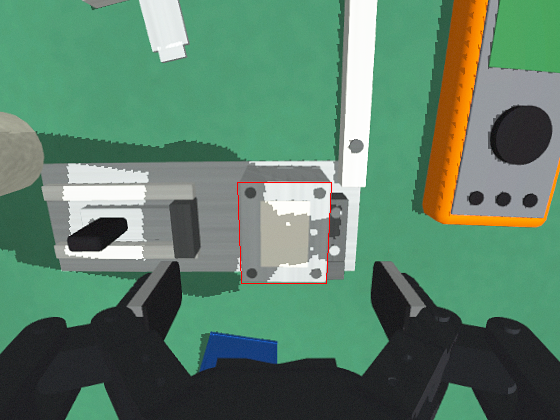

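The projected outline lies on the lock's top, corners (241,283) to (331,182), so the lock is at fixture (5,9). I lower and grip.

Call:
apply_moves(series=[{"jaw": 0,"dx": -2,"dy": 6,"dz": 20,"turn": 0},{"jaw": 0,"dx": -2,"dy": 6,"dz": 45,"turn": 0},{"jaw": 0,"dx": -2,"dy": 6,"dz": 65,"turn": 0},{"jaw": 0,"dx": -2,"dy": 6,"dz": 77,"turn": 0},{"jaw": 0,"dx": -2,"dy": 6,"dz": 77,"turn": 0}])

```text
time: 6.33
tool_pos: [0.6291, -0.1565, 0.0473]
tool_rot: [-0.003, 0.775, 0.632, -0.002]
contact_force: [-0.3, 1.5, -0.5]
gripper_width: 0.996
grasp_force: 0.0
```

Call:
apply_moves(series=[{"jaw": 0.2,"dx": 0,"dy": 0,"dz": 0,"turn": 0},{"jaw": 0.3,"dx": 0,"dy": 0,"dz": 0,"turn": 0},{"jaw": 0.6,"dx": 0,"dy": 0,"dz": 0,"turn": 0},{"jaw": 1,"dx": 0,"dy": 0,"dz": 0,"turn": 0},{"jaw": 1,"dx": 0,"dy": 0,"dz": 0,"turn": 0}])

```text
time: 6.75
tool_pos: [0.6322, -0.1577, 0.0536]
tool_rot: [0.001, 0.774, 0.633, 0.0]
contact_force: [-5.2, 0.5, 6.7]
gripper_width: 0.643
grasp_force: 67.5
```

```bash
python3 -c "from h import *; rel(0,3,85,np.pi/2);print(state()['grasp_force'])"
```

```text
dx -6.0 dy -6.1 dz -31.4 turn -0.001 | t 6.75 fix [6.1 9. ] z 53.6 F [-5.2  0.5  6.7] w 0.643 q6 -0.16
67.51600742340088
```

Call:
apply_moves(series=[{"jaw": 1,"dx": 0,"dy": 0,"dz": -10,"turn": 0},{"jaw": 1,"dx": 0,"dy": 0,"dz": -25,"turn": 0},{"jaw": 1,"dx": -2,"dy": -5,"dz": -40,"turn": 0},{"jaw": 1,"dx": -3,"dy": -8,"dz": -45,"turn": 0},{"jaw": 1,"dx": -3,"dy": -8,"dz": -45,"turn": 0.1}])

```text
time: 7.17
tool_pos: [0.6244, -0.1593, 0.0994]
tool_rot: [0.002, 0.805, 0.593, 0.001]
contact_force: [-0.2, -0.6, -4.7]
gripper_width: 0.642
grasp_force: 66.6
```

Call:
apply_moves(series=[{"jaw": 1,"dx": 0,"dy": 0,"dz": 0,"turn": 0.1},{"jaw": 1,"dx": 0,"dy": 0,"dz": 0,"turn": 0.2},{"jaw": 1,"dx": 0,"dy": 0,"dz": 0,"turn": 0.3},{"jaw": 1,"dx": 0,"dy": 0,"dz": 0,"turn": 0.4},{"jaw": 1,"dx": 0,"dy": 0,"dz": 0,"turn": 0.5}])

```text
time: 7.58
tool_pos: [0.6232, -0.1587, 0.0966]
tool_rot: [0.0, 0.928, 0.374, 0.0]
contact_force: [0.5, 0.6, -5.2]
gripper_width: 0.639
grasp_force: 66.5
```

Call:
apply_moves(series=[{"jaw": 1,"dx": 0,"dy": 0,"dz": 0,"turn": 0.1},{"jaw": 1,"dx": 0,"dy": 0,"dz": 0,"turn": 0.2},{"jaw": 1,"dx": 0,"dy": 0,"dz": 0,"turn": 0.3},{"jaw": 1,"dx": 0,"dy": 0,"dz": 0,"turn": 0.4},{"jaw": 1,"dx": 0,"dy": 0,"dz": 0,"turn": 0.5}])

```text
time: 8.0
tool_pos: [0.6232, -0.1587, 0.0965]
tool_rot: [0.0, 0.991, 0.132, 0.0]
contact_force: [0.4, 0.3, -4.5]
gripper_width: 0.642
grasp_force: 66.5
```

Call:
apply_moves(series=[{"jaw": 1,"dx": 0,"dy": 0,"dz": 0,"turn": 0.12},{"jaw": 1,"dx": 0,"dy": 0,"dz": 0,"turn": 0.24},{"jaw": 1,"dx": 0,"dy": 0,"dz": 0,"turn": 0.36},{"jaw": 1,"dx": 0,"dy": 0,"dz": 0,"turn": 0.47},{"jaw": 1,"dx": 0,"dy": 0,"dz": 0,"turn": 0.47}])

```text
time: 8.42
tool_pos: [0.6231, -0.1587, 0.0965]
tool_rot: [-0.0, 0.995, -0.1, 0.0]
contact_force: [-0.4, 0.2, -4.4]
gripper_width: 0.641
grasp_force: 66.5
```

```bash
python3 - <<'E'
from h import *
rel(-2,3,54,0); print(state()['grasp_force'])
z=state()["tool_pos"][2]-.054
f=grab_frame("wrist"); I=f["pixels"][:,:,::-1].copy()
l=tool()[3]/1e3
q=proj(f,place(np.array([[l[0]+x,l[1]+y,z+.06] for x,y in((-.034,-.028),(.034,-.028),(.034,.028),(-.034,.028))]),FX)).round().astype(int); print(q.tolist())
cv2.polylines(I,[q],True,(0,0,255),1)
cv2.imwrite("pics/w5.png",I)
E
```

```text
dx 0.6 dy 3.2 dz 42.5 turn -0.002 | t 8.42 fix [-2.6  6.2] z 96.5 F [-0.4  0.2 -4.4] w 0.641 q6 1.41
66.48302793502808
[[341, 363], [351, 218], [204, 218], [215, 363]]
```

View pics/w5.png

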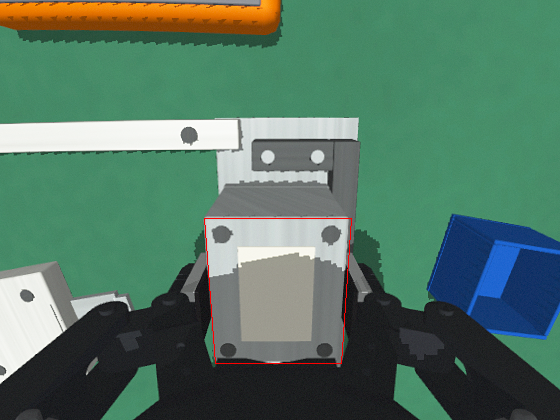

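The lock is turned and centred in the grip, matching the outline (204,218)–(341,363). I lower it with about 3 mm clearance.

Call:
apply_moves(series=[{"jaw": 1,"dx": 0.5,"dy": 3,"dz": 15,"turn": 0},{"jaw": 1,"dx": 0.5,"dy": 3,"dz": 30,"turn": 0},{"jaw": 1,"dx": 0.5,"dy": 3,"dz": 38,"turn": 0},{"jaw": 1,"dx": 0.5,"dy": 3,"dz": 42,"turn": 0},{"jaw": 1,"dx": 0.5,"dy": 3,"dz": 42.5,"turn": 0}])

```text
time: 8.88
tool_pos: [0.6224, -0.1615, 0.0535]
tool_rot: [-0.001, 0.995, -0.099, -0.002]
contact_force: [-4.7, 1.0, 5.9]
gripper_width: 0.642
grasp_force: 68.2
```

Call:
apply_moves(series=[{"jaw": 1,"dx": 0,"dy": 0,"dz": 0,"turn": 0},{"jaw": 1,"dx": 0,"dy": 0,"dz": 0,"turn": 0},{"jaw": 1,"dx": 0,"dy": 0,"dz": 0,"turn": 0}])

```text
time: 9.13
tool_pos: [0.6227, -0.1616, 0.0535]
tool_rot: [-0.0, 0.995, -0.099, -0.001]
contact_force: [-4.1, 1.7, 2.0]
gripper_width: 0.642
grasp_force: 67.8
```

```bash
python3 -c "from h import *; rel(0,0,54,0)"
```

```text
dx 2.5 dy 3.3 dz -0.5 turn 0.000 | t 9.13 fix [-2.5  3.3] z 53.5 F [-4.1  1.7  2. ] w 0.642 q6 1.4
```

Call:
apply_moves(series=[{"jaw": 1,"dx": 1,"dy": 0,"dz": 0,"turn": 0},{"jaw": 1,"dx": 2,"dy": 0,"dz": 0,"turn": 0},{"jaw": 1,"dx": 3,"dy": 0,"dz": 0,"turn": 0},{"jaw": 1,"dx": 3,"dy": 0,"dz": 0,"turn": 0}])

```text
time: 9.47
tool_pos: [0.6256, -0.1622, 0.0535]
tool_rot: [-0.0, 0.995, -0.099, -0.001]
contact_force: [-5.2, 0.5, 3.1]
gripper_width: 0.639
grasp_force: 67.7
```

Call:
apply_moves(series=[{"jaw": 1,"dx": 0,"dy": 1,"dz": 0,"turn": 0},{"jaw": 1,"dx": 0,"dy": 2,"dz": 0,"turn": 0},{"jaw": 1,"dx": 0,"dy": 3,"dz": 0,"turn": 0},{"jaw": 1,"dx": 0,"dy": 3,"dz": 0,"turn": 0}])

```text
time: 9.8
tool_pos: [0.6253, -0.1635, 0.0534]
tool_rot: [-0.002, 0.995, -0.099, -0.001]
contact_force: [-4.3, 6.3, 2.6]
gripper_width: 0.639
grasp_force: 67.8
```

```bash
python3 -c "from h import *; rel(0,0,54,0)"
```

```text
dx -0.4 dy 1.9 dz -0.6 turn 0.000 | t 9.8 fix [0.4 1.9] z 53.4 F [-4.3  6.3  2.6] w 0.639 q6 1.4
```

Call:
apply_moves(series=[{"jaw": 1,"dx": 1,"dy": 0,"dz": 0,"turn": 0},{"jaw": 1,"dx": 2,"dy": 0,"dz": 0,"turn": 0},{"jaw": 1,"dx": 2,"dy": 0,"dz": 0,"turn": 0}])

```text
time: 10.05
tool_pos: [0.6255, -0.1635, 0.0535]
tool_rot: [-0.002, 0.995, -0.099, -0.004]
contact_force: [-11.7, 7.7, 9.8]
gripper_width: 0.64
grasp_force: 68.5
```

Call:
apply_moves(series=[{"jaw": 1,"dx": 0,"dy": 1,"dz": 0,"turn": 0},{"jaw": 1,"dx": 0,"dy": 2,"dz": 0,"turn": 0},{"jaw": 1,"dx": 0,"dy": 2,"dz": 0,"turn": 0}])

```text
time: 10.3
tool_pos: [0.6255, -0.1638, 0.0535]
tool_rot: [-0.004, 0.995, -0.099, -0.003]
contact_force: [-10.4, 13.6, 9.2]
gripper_width: 0.646
grasp_force: 68.6
```

```bash
python3 -c "from h import *; rel(0,0,54,0)"
```

```text
dx -0.6 dy 1.7 dz -0.5 turn 0.001 | t 10.3 fix [0.6 1.7] z 53.5 F [-10.4  13.6   9.2] w 0.646 q6 1.39
```

The lock is snug: contact forces oppose both pushes. I release, go to the tab, and close the jaw.

Call:
apply_moves(series=[{"jaw": 0.3,"dx": 0,"dy": -1,"dz": 0,"turn": 0},{"jaw": 0,"dx": 0,"dy": -1,"dz": 0,"turn": 0},{"jaw": 0,"dx": 0,"dy": -1,"dz": 0,"turn": 0},{"jaw": 0,"dx": 0,"dy": -1,"dz": -20,"turn": 0},{"jaw": 0,"dx": 0,"dy": -1,"dz": -60,"turn": 0}])

```text
time: 10.72
tool_pos: [0.6237, -0.1658, 0.108]
tool_rot: [-0.001, 0.995, -0.1, -0.005]
contact_force: [1.2, 0.7, -0.2]
gripper_width: 0.998
grasp_force: 0.0
```

Call:
apply_moves(series=[{"jaw": 0,"dx": -20,"dy": 0,"dz": -20,"turn": 0},{"jaw": 0,"dx": -60,"dy": 0,"dz": -20,"turn": 0},{"jaw": 0,"dx": -95,"dy": 0,"dz": -20,"turn": 0},{"jaw": 0,"dx": -127,"dy": 0,"dz": -20,"turn": 0},{"jaw": 0,"dx": -127,"dy": 0,"dz": -20,"turn": 0}])

```text
time: 11.13
tool_pos: [0.4975, -0.1401, 0.1316]
tool_rot: [-0.001, 0.995, -0.1, -0.002]
contact_force: [0.3, -0.2, -0.5]
gripper_width: 1.0
grasp_force: 0.0
```

```bash
python3 - <<'E'
from h import *
rel(-126,.5,45,0)
f=grab_frame("wrist"); cv2.imwrite("pics/w6.png",f["pixels"][:,:,::-1])
print(proj(f,place(np.array([[-.126+a,b,.054] for a in(-.012,.012) for b in(-.006,.006)]),FX)).round().tolist())
E
```

```text
dx 3.5 dy -0.9 dz 86.6 turn -0.001 | t 11.13 fix [-129.5   -0.4] z 131.6 F [ 0.3 -0.2 -0.5] w 1.0 q6 1.35
[[286.0, 238.0], [268.0, 238.0], [286.0, 204.0], [267.0, 204.0]]
```

View pics/w6.png

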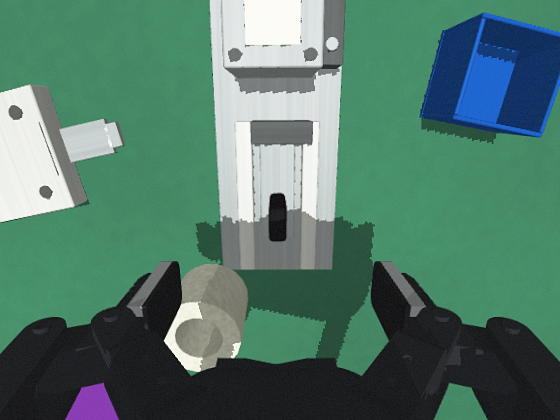

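The tab is at (277,217), as predicted, and the roll stays clear behind the left finger. I grip the tab and close.

Call:
apply_moves(series=[{"jaw": 0.3,"dx": 3,"dy": -1,"dz": 25,"turn": 0},{"jaw": 0.4,"dx": 3,"dy": -1,"dz": 55,"turn": 0},{"jaw": 0.5,"dx": 3,"dy": -1,"dz": 75,"turn": 0},{"jaw": 0.6,"dx": 3,"dy": -1,"dz": 85,"turn": 0},{"jaw": 0.6,"dx": 3,"dy": -1,"dz": 85,"turn": 0}])

```text
time: 11.6
tool_pos: [0.5051, -0.141, 0.0465]
tool_rot: [-0.001, 0.995, -0.1, -0.002]
contact_force: [-0.8, -0.8, -0.8]
gripper_width: 0.402
grasp_force: 0.0
```

Call:
apply_moves(series=[{"jaw": 1,"dx": 0,"dy": 0,"dz": 0,"turn": 0},{"jaw": 1,"dx": 0,"dy": 0,"dz": 0,"turn": 0},{"jaw": 1,"dx": 0,"dy": 0,"dz": 0,"turn": 0},{"jaw": 1,"dx": 0,"dy": 0,"dz": 0,"turn": 0},{"jaw": 1,"dx": 0,"dy": 0,"dz": 0,"turn": 0}])

```text
time: 12.02
tool_pos: [0.5073, -0.1428, 0.0506]
tool_rot: [0.002, 0.995, -0.099, 0.002]
contact_force: [0.8, -5.7, -2.4]
gripper_width: 0.126
grasp_force: 59.4
```

Call:
apply_moves(series=[{"jaw": 1,"dx": 5,"dy": 0,"dz": 0,"turn": 0},{"jaw": 1,"dx": 11,"dy": 0,"dz": 0,"turn": 0},{"jaw": 1,"dx": 16,"dy": 0,"dz": 0,"turn": 0},{"jaw": 1,"dx": 18,"dy": 0,"dz": 0,"turn": 0},{"jaw": 1,"dx": 18,"dy": 0,"dz": 0,"turn": 0}])

```text
time: 12.43
tool_pos: [0.5248, -0.1463, 0.0506]
tool_rot: [0.001, 0.995, -0.099, 0.001]
contact_force: [-1.8, -4.3, -0.5]
gripper_width: 0.124
grasp_force: 59.6
```

```bash
python3 -c "from h import *; rel(-99.5,.5,45,0)"
```

```text
dx 2.0 dy -1.6 dz 5.6 turn -0.000 | t 12.43 fix [-101.5   -1.1] z 50.6 F [-1.8 -4.3 -0.5] w 0.124 q6 1.36
```

Call:
apply_moves(series=[{"jaw": 1,"dx": 1,"dy": 0,"dz": 0,"turn": 0},{"jaw": 1,"dx": 2,"dy": 0,"dz": 0,"turn": 0},{"jaw": 1,"dx": 3,"dy": 0,"dz": 0,"turn": 0},{"jaw": 1,"dx": 3,"dy": 0,"dz": 0,"turn": 0}])

```text
time: 12.77
tool_pos: [0.5272, -0.1467, 0.0506]
tool_rot: [0.001, 0.995, -0.099, 0.001]
contact_force: [-2.5, -4.3, 1.3]
gripper_width: 0.126
grasp_force: 59.7
```

Call:
apply_moves(series=[{"jaw": 1,"dx": 1,"dy": 0,"dz": 0,"turn": 0},{"jaw": 1,"dx": 1,"dy": 0,"dz": 0,"turn": 0}])

```text
time: 12.93
tool_pos: [0.5282, -0.1469, 0.0506]
tool_rot: [0.001, 0.995, -0.099, 0.001]
contact_force: [-3.0, -4.9, 0.1]
gripper_width: 0.123
grasp_force: 59.7
```

Call:
apply_moves(series=[{"jaw": 1,"dx": 1,"dy": 0,"dz": 0,"turn": 0},{"jaw": 1,"dx": 1,"dy": 0,"dz": 0,"turn": 0}])

```text
time: 13.1
tool_pos: [0.5291, -0.1471, 0.0506]
tool_rot: [0.001, 0.995, -0.099, 0.001]
contact_force: [-2.9, -4.4, 1.7]
gripper_width: 0.12
grasp_force: 59.7
```

Still only sliding friction; I continue.

Call:
apply_moves(series=[{"jaw": 1,"dx": 1,"dy": 0,"dz": 0,"turn": 0},{"jaw": 1,"dx": 2,"dy": 0,"dz": 0,"turn": 0},{"jaw": 1,"dx": 2,"dy": 0,"dz": 0,"turn": 0}])

```text
time: 13.35
tool_pos: [0.5311, -0.1475, 0.0506]
tool_rot: [0.001, 0.995, -0.099, 0.001]
contact_force: [-4.0, -4.1, 0.7]
gripper_width: 0.122
grasp_force: 59.7
```

Call:
apply_moves(series=[{"jaw": 1,"dx": 1,"dy": 0,"dz": 0,"turn": 0},{"jaw": 1,"dx": 1,"dy": 0,"dz": 0,"turn": 0}])

```text
time: 13.52
tool_pos: [0.5321, -0.1477, 0.0506]
tool_rot: [0.001, 0.995, -0.099, 0.001]
contact_force: [-3.2, -5.2, 0.9]
gripper_width: 0.124
grasp_force: 59.7
```

Call:
apply_moves(series=[{"jaw": 1,"dx": 1,"dy": 0,"dz": 0,"turn": 0},{"jaw": 1,"dx": 1,"dy": 0,"dz": 0,"turn": 0}])

```text
time: 13.68
tool_pos: [0.533, -0.1479, 0.0506]
tool_rot: [0.001, 0.995, -0.099, 0.001]
contact_force: [-2.9, -4.4, 0.4]
gripper_width: 0.123
grasp_force: 59.7
```

```bash
python3 - <<'E'
from h import *
rel(-99.5,.5,45,0)
g=grab_frame("scene"); w=grab_frame("wrist"); a=cv2.resize(g["pixels"][150:290,160:320],(400,350),interpolation=2)
cv2.imwrite("pics/c7.png",np.hstack([a,cv2.resize(w["pixels"],(400,300))[:,:] if 0 else cv2.copyMakeBorder(cv2.resize(w["pixels"],(400,300)),0,50,0,0,0)])[:,:,::-1])
E
```

```text
dx -6.4 dy -1.5 dz 5.6 turn -0.000 | t 13.68 fix [-93.1  -1. ] z 50.6 F [-2.9 -4.4  0.4] w 0.123 q6 1.37
```

View pics/c7.png

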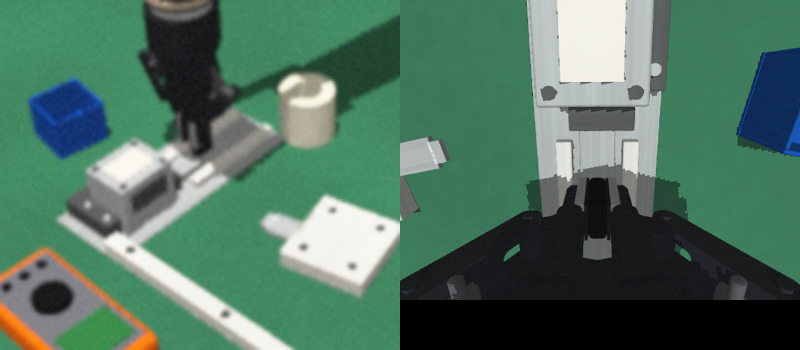

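The jaw is nearly at the lock and the lock stands square; force still shows only sliding friction, so I go on in small steps.

Call:
apply_moves(series=[{"jaw": 1,"dx": 1,"dy": 0,"dz": 0,"turn": 0},{"jaw": 1,"dx": 1,"dy": 0,"dz": 0,"turn": 0}])

```text
time: 13.95
tool_pos: [0.534, -0.1481, 0.0506]
tool_rot: [0.001, 0.995, -0.099, 0.001]
contact_force: [-2.7, -3.9, 1.2]
gripper_width: 0.122
grasp_force: 59.7
```

Call:
apply_moves(series=[{"jaw": 1,"dx": 1,"dy": 0,"dz": 0,"turn": 0},{"jaw": 1,"dx": 1,"dy": 0,"dz": 0,"turn": 0}])

```text
time: 14.12
tool_pos: [0.535, -0.1483, 0.0506]
tool_rot: [0.001, 0.995, -0.099, 0.001]
contact_force: [-3.2, -4.6, 0.6]
gripper_width: 0.124
grasp_force: 59.7
```

Call:
apply_moves(series=[{"jaw": 1,"dx": 1,"dy": 0,"dz": 0,"turn": 0},{"jaw": 1,"dx": 1,"dy": 0,"dz": 0,"turn": 0}])

```text
time: 14.28
tool_pos: [0.536, -0.1485, 0.0506]
tool_rot: [0.001, 0.995, -0.099, 0.001]
contact_force: [-1.8, -4.1, 0.4]
gripper_width: 0.123
grasp_force: 59.7
```

Call:
apply_moves(series=[{"jaw": 1,"dx": 1,"dy": 0,"dz": 0,"turn": 0},{"jaw": 1,"dx": 2,"dy": 0,"dz": 0,"turn": 0},{"jaw": 1,"dx": 2,"dy": 0,"dz": 0,"turn": 0}])

```text
time: 14.53
tool_pos: [0.5371, -0.1487, 0.0506]
tool_rot: [0.001, 0.995, -0.099, -0.0]
contact_force: [-6.6, -3.5, 3.4]
gripper_width: 0.119
grasp_force: 60.2
```

```bash
python3 - <<'E'
from h import *
rel(-99.5,.5,45,0)
w=grab_frame("wrist"); I=w["pixels"][:,:,::-1].copy()
P=lambda *q:proj(w,place(np.array(q)/1e3,FX)).round().astype(int)
for q,c in(((( -34,-28,60),(34,-28,60),(34,28,60),(-34,28,60)),(0,0,255)),(((-34,-22,22),(-34,22,22),(-50,22,22),(-50,-22,22)),(255,0,0)),(((-88,-6,54),(-88,6,54),(-112,6,54),(-112,-6,54)),(0,255,255)) ):
    cv2.polylines(I,[P(*q)],True,c,1)
cv2.imwrite("pics/w8.png",I)
E
```

```text
dx -10.6 dy -1.5 dz 5.6 turn 0.000 | t 14.53 fix [-88.9  -1. ] z 50.6 F [-6.6 -3.5  3.4] w 0.119 q6 1.37
```

View pics/w8.png

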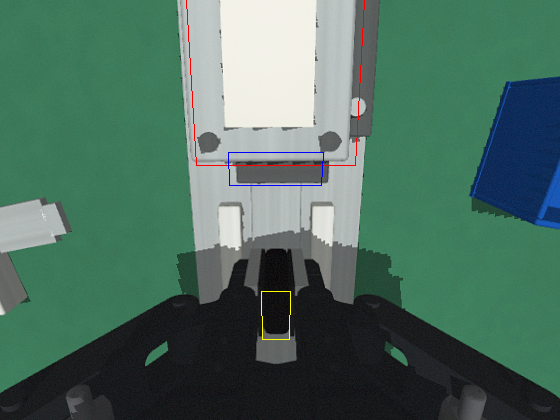

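I've now used my picture-viewing allowance, so from here I work from numbers only. The last picture shows the lock square and the sliding jaw at the lock face (blue outline, 230–325 × 152–186), and the force has risen to show contact. I release the tab and go behind the gauge's near side.

Call:
apply_moves(series=[{"jaw": 0.5,"dx": 0,"dy": 0,"dz": 0,"turn": 0},{"jaw": 0.4,"dx": -1,"dy": 0,"dz": 0,"turn": 0},{"jaw": 0.4,"dx": -1,"dy": 0,"dz": -20,"turn": 0},{"jaw": 0.5,"dx": -1,"dy": 0,"dz": -45,"turn": 0},{"jaw": 0.5,"dx": -1,"dy": 0,"dz": -65,"turn": 0}])

```text
time: 15.0
tool_pos: [0.537, -0.1471, 0.1158]
tool_rot: [-0.0, 0.995, -0.099, 0.001]
contact_force: [0.4, -0.1, 0.5]
gripper_width: 0.496
grasp_force: 0.0
```

Call:
apply_moves(series=[{"jaw": 0.5,"dx": -14,"dy": -38,"dz": 0,"turn": 0},{"jaw": 0.5,"dx": -28,"dy": -76,"dz": 0,"turn": 0},{"jaw": 0.5,"dx": -42,"dy": -114,"dz": 0,"turn": 0},{"jaw": 0.5,"dx": -56,"dy": -152,"dz": 0,"turn": 0},{"jaw": 0.5,"dx": -70,"dy": -190,"dz": 0,"turn": 0}])

```text
time: 15.42
tool_pos: [0.5054, 0.0548, 0.1151]
tool_rot: [-0.0, 0.995, -0.1, 0.001]
contact_force: [0.7, 0.4, 0.5]
gripper_width: 0.503
grasp_force: 0.0
```

```bash
python3 - <<'E'
from h import *
rel(-168,208,22,0)
c0,s0=np.cos(FX[2]),np.sin(FX[2])
for n in("top","scene"):
    f=grab_frame(n)
    for nm,B,p0 in(("gauge",GAUGE,[.576,.0117,-1.586]),("lock",LOCK,[.6245,-.165,FX[2]])):
        for o in spotter.outline_of(f,nm)[:5]:
            r=o["region"]; ps=proj(f,[[p0[0],p0[1]+.03*(nm=="gauge"),.02]])[0]; cen=np.argwhere(r).mean(0)[::-1]
            if np.hypot(*(cen-ps))>25: continue
            p,c=fit([(f,r)],B,p0); d=p[:2]-FX[:2]; print(n,nm,"fix",((c0*d[0]+s0*d[1])*1e3).round(1),((-s0*d[0]+c0*d[1])*1e3).round(1),(p[2]-FX[2]).round(3),round(c,3))
E
```

```text
dx -7.8 dy -15.8 dz 93.1 turn -0.001 | t 15.42 fix [-160.2  192.2] z 115.1 F [0.7 0.4 0.5] w 0.503 q6 1.73
top gauge fix -73.7 165.7 -1.459 5.598
top lock fix 1.0 2.2 -0.013 0.095
scene lock fix -2.2 1.8 -0.04 0.094
```

Call:
apply_moves(series=[{"jaw": 0.5,"dx": -8,"dy": -16,"dz": 30,"turn": 0},{"jaw": 0.5,"dx": -8,"dy": -16,"dz": 60,"turn": 0},{"jaw": 0.5,"dx": -8,"dy": -16,"dz": 82,"turn": 0},{"jaw": 0.5,"dx": -8,"dy": -16,"dz": 92,"turn": 0},{"jaw": 0.5,"dx": -8,"dy": -16,"dz": 92,"turn": 0}])

```text
time: 16.13
tool_pos: [0.4987, 0.0689, 0.0192]
tool_rot: [0.0, 0.995, -0.101, -0.003]
contact_force: [-0.5, -0.3, -0.0]
gripper_width: 0.499
grasp_force: 0.0
```

Call:
apply_moves(series=[{"jaw": 0.5,"dx": 7,"dy": 0,"dz": 0,"turn": 0},{"jaw": 0.5,"dx": 14,"dy": 0,"dz": 0,"turn": 0},{"jaw": 0.5,"dx": 21,"dy": 0,"dz": 0,"turn": 0},{"jaw": 0.5,"dx": 28,"dy": 0,"dz": 0,"turn": 0},{"jaw": 0.5,"dx": 35,"dy": 0,"dz": 0,"turn": 0}])

```text
time: 16.55
tool_pos: [0.5364, 0.0631, 0.023]
tool_rot: [-0.0, 0.995, -0.099, 0.001]
contact_force: [-2.6, 0.6, 1.9]
gripper_width: 0.497
grasp_force: 1.2
```

Call:
apply_moves(series=[{"jaw": 0.5,"dx": 7,"dy": 0,"dz": 0,"turn": 0},{"jaw": 0.5,"dx": 14,"dy": 0,"dz": 0,"turn": 0},{"jaw": 0.5,"dx": 21,"dy": 0,"dz": 0,"turn": 0},{"jaw": 0.5,"dx": 28,"dy": 0,"dz": 0,"turn": 0},{"jaw": 0.5,"dx": 35,"dy": 0,"dz": 0,"turn": 0}])

```text
time: 16.97
tool_pos: [0.5697, 0.0561, 0.0218]
tool_rot: [0.0, 0.995, -0.099, -0.0]
contact_force: [-3.1, 0.3, 2.9]
gripper_width: 0.498
grasp_force: 1.8
```

```bash
cat >> h.py <<'E'
def gl(names=("scene","top")):
    c0,s0=np.cos(FX[2]),np.sin(FX[2]); V={"gauge":[],"lock":[]}
    for n in names:
        f=grab_frame(n); px=f["pixels"].astype(int)
        for nm in V:
            for o in spotter.outline_of(f,nm)[:6]:
                r=o["region"]; w,h=(lambda e:(e[2]-e[0],e[3]-e[1]))(o["extent"])
                col=px[r].mean(0); cen=np.argwhere(r).mean(0)[::-1][None]; d=unproj(f,cen,.02)[0]-FX[:2]
                x,y=c0*d[0]+s0*d[1],-s0*d[0]+c0*d[1]
                if nm=="gauge" and (np.ptp(col)>25 or r.sum()<500 or y<.06): continue
                if nm=="lock" and np.hypot(x,y)>.06: continue
                p0=[FX[0]+c0*x-s0*(y-.03),FX[1]+s0*x+c0*(y-.03),FX[2]-np.pi/2] if nm=="gauge" else [*FX]
                p,c=fit([(f,r)],GAUGE if nm=="gauge" else LOCK,p0); d=p[:2]-FX[:2]
                print(n,nm,"fix",((c0*d[0]+s0*d[1])*1e3).round(1),((-s0*d[0]+c0*d[1])*1e3).round(1),"yaw",(p[2]-FX[2]).round(3),"cost",round(c,3),"n",r.sum())
E
python3 -c "
from h import *
rel(-56,208,22,0); gl()"
```

```text
dx 41.5 dy -1.8 dz -0.2 turn -0.000 | t 16.97 fix [-97.5 206.2] z 21.8 F [-3.1  0.3  2.9] w 0.498 q6 1.74
scene gauge fix -40.2 157.1 yaw -1.59 cost 0.074 n 1313
scene lock fix -0.8 3.0 yaw -0.038 cost 0.111 n 860
top lock fix 1.4 1.6 yaw -0.011 cost 0.044 n 711
```

Call:
apply_moves(series=[{"jaw": 0.5,"dx": 8,"dy": 0,"dz": 0,"turn": 0},{"jaw": 0.5,"dx": 16,"dy": 0,"dz": 0,"turn": 0},{"jaw": 0.5,"dx": 24,"dy": 0,"dz": 0,"turn": 0},{"jaw": 0.5,"dx": 31,"dy": 0,"dz": 0,"turn": 0},{"jaw": 0.5,"dx": 37,"dy": 0,"dz": 0,"turn": 0}])

```text
time: 17.68
tool_pos: [0.6064, 0.0487, 0.0217]
tool_rot: [-0.0, 0.995, -0.1, 0.0]
contact_force: [-2.3, 0.2, -0.0]
gripper_width: 0.498
grasp_force: 0.9
```

Call:
apply_moves(series=[{"jaw": 0.5,"dx": 1,"dy": 0,"dz": 0,"turn": 0},{"jaw": 0.5,"dx": 2,"dy": 0,"dz": 0,"turn": 0},{"jaw": 0.5,"dx": 2,"dy": 0,"dz": 0,"turn": 0}])

```text
time: 17.93
tool_pos: [0.6079, 0.0484, 0.022]
tool_rot: [0.0, 0.995, -0.099, 0.0]
contact_force: [0.5, 0.0, -0.2]
gripper_width: 0.502
grasp_force: 0.1
```

Call:
apply_moves(series=[{"jaw": 0.5,"dx": 1,"dy": 0,"dz": 0,"turn": 0},{"jaw": 0.5,"dx": 2,"dy": 0,"dz": 0,"turn": 0},{"jaw": 0.5,"dx": 2,"dy": 0,"dz": 0,"turn": 0}])

```text
time: 18.18
tool_pos: [0.6093, 0.0482, 0.0219]
tool_rot: [-0.0, 0.995, -0.099, -0.0]
contact_force: [-3.5, 0.5, 2.4]
gripper_width: 0.494
grasp_force: 1.3
```

```bash
python3 -c "
from h import *
rel(-56,208,22,0); gl()"
```

```text
dx 1.1 dy -1.7 dz -0.1 turn -0.000 | t 18.18 fix [-57.1 206.3] z 21.9 F [-3.5  0.5  2.4] w 0.494 q6 1.73
scene gauge fix -2.4 156.6 yaw -1.478 cost 0.201 n 1201
scene lock fix -0.7 3.5 yaw -0.173 cost 0.118 n 853
```

Close to the fence but no contact yet; small steps on.

Call:
apply_moves(series=[{"jaw": 0.5,"dx": 1,"dy": 0,"dz": 0,"turn": 0},{"jaw": 0.5,"dx": 1,"dy": 0,"dz": 0,"turn": 0}])

```text
time: 18.65
tool_pos: [0.6099, 0.0481, 0.0217]
tool_rot: [-0.0, 0.995, -0.099, -0.001]
contact_force: [-4.8, 0.9, 4.2]
gripper_width: 0.502
grasp_force: 2.6
```

Call:
apply_moves(series=[{"jaw": 0.5,"dx": 1,"dy": 0,"dz": 0,"turn": 0},{"jaw": 0.5,"dx": 1,"dy": 0,"dz": 0,"turn": 0}])

```text
time: 18.82
tool_pos: [0.61, 0.048, 0.0216]
tool_rot: [-0.0, 0.995, -0.099, -0.002]
contact_force: [-8.2, 1.2, 6.7]
gripper_width: 0.501
grasp_force: 4.2
```

Call:
apply_moves(series=[{"jaw": 0.5,"dx": 1,"dy": 0,"dz": 0,"turn": 0},{"jaw": 0.5,"dx": 1,"dy": 0,"dz": 0,"turn": 0}])

```text
time: 18.98
tool_pos: [0.6101, 0.048, 0.0215]
tool_rot: [-0.0, 0.995, -0.099, -0.003]
contact_force: [-12.2, 2.4, 8.3]
gripper_width: 0.496
grasp_force: 5.8
```

Gauge is flush on the fence. I go round to its rear face with a quarter turn of the tool.

Call:
apply_moves(series=[{"jaw": 0.5,"dx": -12,"dy": 0,"dz": 0,"turn": 0},{"jaw": 0.5,"dx": -25,"dy": 0,"dz": 0,"turn": 0},{"jaw": 0.5,"dx": -25,"dy": 0,"dz": -30,"turn": 0},{"jaw": 0.5,"dx": -25,"dy": 0,"dz": -60,"turn": 0},{"jaw": 0.5,"dx": -25,"dy": -20,"dz": -80,"turn": 0}])

```text
time: 19.4
tool_pos: [0.5931, 0.0701, 0.1042]
tool_rot: [0.001, 0.995, -0.101, 0.002]
contact_force: [0.9, -0.8, -0.8]
gripper_width: 0.499
grasp_force: 0.0
```

Call:
apply_moves(series=[{"jaw": 0.5,"dx": 15,"dy": -20,"dz": 0,"turn": -0.12},{"jaw": 0.5,"dx": 35,"dy": -40,"dz": 0,"turn": -0.24},{"jaw": 0.5,"dx": 55,"dy": -55,"dz": 0,"turn": -0.36},{"jaw": 0.5,"dx": 70,"dy": -65,"dz": 0,"turn": -0.48},{"jaw": 0.5,"dx": 80,"dy": -65,"dz": 0,"turn": -0.6}])

```text
time: 19.82
tool_pos: [0.6856, 0.1216, 0.1021]
tool_rot: [0.0, 0.979, 0.203, 0.002]
contact_force: [-0.6, 0.1, 0.4]
gripper_width: 0.501
grasp_force: 0.0
```

Call:
apply_moves(series=[{"jaw": 0.5,"dx": 0,"dy": 0,"dz": 0,"turn": -0.12},{"jaw": 0.5,"dx": 0,"dy": 0,"dz": 0,"turn": -0.24},{"jaw": 0.5,"dx": 0,"dy": 0,"dz": 0,"turn": -0.36},{"jaw": 0.5,"dx": 0,"dy": 0,"dz": 0,"turn": -0.48},{"jaw": 0.5,"dx": 0,"dy": 0,"dz": 0,"turn": -0.6}])

```text
time: 20.23
tool_pos: [0.684, 0.1199, 0.1017]
tool_rot: [0.001, 0.876, 0.482, 0.001]
contact_force: [0.2, -0.2, -0.2]
gripper_width: 0.499
grasp_force: 0.0
```

Call:
apply_moves(series=[{"jaw": 0.5,"dx": 0,"dy": 0,"dz": 0,"turn": -0.12},{"jaw": 0.5,"dx": 0,"dy": 0,"dz": 0,"turn": -0.24},{"jaw": 0.5,"dx": 0,"dy": 0,"dz": 0,"turn": -0.37},{"jaw": 0.5,"dx": 0,"dy": 0,"dz": 0,"turn": -0.37},{"jaw": 0.5,"dx": 0,"dy": 0,"dz": 0,"turn": -0.37}])

```text
time: 20.65
tool_pos: [0.6836, 0.1199, 0.1018]
tool_rot: [0.0, 0.775, 0.632, 0.001]
contact_force: [-0.6, -0.4, -0.3]
gripper_width: 0.503
grasp_force: 0.0
```

```bash
python3 -c "
from h import *
rel(-2,278,22,np.pi/2); gl()"
```

```text
dx -13.2 dy -3.5 dz 79.8 turn -0.004 | t 20.65 fix [  1.6 291.2] z 101.8 F [-0.6 -0.4 -0.3] w 0.503 q6 0.27
scene gauge fix -1.9 154.5 yaw -1.491 cost 0.255 n 1171
scene lock fix -0.9 3.0 yaw -0.074 cost 0.079 n 899
top gauge fix 2.0 153.8 yaw -1.552 cost 0.073 n 1304
top lock fix 1.3 1.9 yaw -0.004 cost 0.053 n 701
```

Call:
apply_moves(series=[{"jaw": 0.5,"dx": -8,"dy": -2,"dz": 30,"turn": 0},{"jaw": 0.5,"dx": -8,"dy": -2,"dz": 60,"turn": 0},{"jaw": 0.5,"dx": -8,"dy": -2,"dz": 75,"turn": 0},{"jaw": 0.5,"dx": -8,"dy": -2,"dz": 80,"turn": 0},{"jaw": 0.5,"dx": -8,"dy": -2,"dz": 80,"turn": 0}])

```text
time: 21.37
tool_pos: [0.6782, 0.1125, 0.0198]
tool_rot: [-0.001, 0.774, 0.633, -0.001]
contact_force: [-0.9, -0.6, 0.0]
gripper_width: 0.502
grasp_force: 0.0
```

Call:
apply_moves(series=[{"jaw": 0.5,"dx": -8,"dy": 0,"dz": 0,"turn": 0},{"jaw": 0.5,"dx": -16,"dy": 0,"dz": 0,"turn": 0},{"jaw": 0.5,"dx": -24,"dy": 0,"dz": 0,"turn": 0},{"jaw": 0.5,"dx": -32,"dy": 0,"dz": 0,"turn": 0},{"jaw": 0.5,"dx": -40,"dy": 1,"dz": 0,"turn": 0}])

```text
time: 21.78
tool_pos: [0.6733, 0.073, 0.0236]
tool_rot: [0.0, 0.774, 0.633, 0.002]
contact_force: [-0.9, 6.1, 2.9]
gripper_width: 0.501
grasp_force: 2.3
```

Call:
apply_moves(series=[{"jaw": 0.5,"dx": -8,"dy": 0,"dz": 0,"turn": 0},{"jaw": 0.5,"dx": -16,"dy": 0,"dz": 0,"turn": 0},{"jaw": 0.5,"dx": -24,"dy": 0,"dz": 0,"turn": 0},{"jaw": 0.5,"dx": -32,"dy": 0,"dz": 0,"turn": 0},{"jaw": 0.5,"dx": -40,"dy": 1,"dz": 0,"turn": 0}])

```text
time: 22.2
tool_pos: [0.6652, 0.033, 0.0218]
tool_rot: [-0.0, 0.774, 0.633, -0.0]
contact_force: [0.2, 3.5, 2.1]
gripper_width: 0.499
grasp_force: 1.6
```

```bash
python3 -c "
from h import *
rel(-2,131,22,np.pi/2); gl()"
```

```text
dx -71.4 dy -2.7 dz -0.2 turn -0.001 | t 22.2 fix [  0.7 202.4] z 21.8 F [0.2 3.5 2.1] w 0.499 q6 0.14
scene gauge fix -2.3 100.8 yaw -1.534 cost 1.267 n 590
scene lock fix -1.1 2.8 yaw -0.12 cost 0.079 n 898
top gauge fix 0.9 86.0 yaw -1.588 cost 1.118 n 640
top lock fix 1.3 1.5 yaw -0.01 cost 0.059 n 692
```

Call:
apply_moves(series=[{"jaw": 0.5,"dx": -5,"dy": 0,"dz": 0,"turn": 0},{"jaw": 0.5,"dx": -10,"dy": 0,"dz": 0,"turn": 0},{"jaw": 0.5,"dx": -15,"dy": 0,"dz": 0,"turn": 0},{"jaw": 0.5,"dx": -20,"dy": 0,"dz": 0,"turn": 0},{"jaw": 0.5,"dx": -24,"dy": 0,"dz": 0,"turn": 0}])

```text
time: 22.92
tool_pos: [0.6604, 0.0097, 0.0215]
tool_rot: [-0.0, 0.774, 0.633, -0.0]
contact_force: [0.1, 1.7, -1.2]
gripper_width: 0.498
grasp_force: 0.8
```

Call:
apply_moves(series=[{"jaw": 0.5,"dx": -2,"dy": 0,"dz": 0,"turn": 0},{"jaw": 0.5,"dx": -4,"dy": 0,"dz": 0,"turn": 0},{"jaw": 0.5,"dx": -6,"dy": 0,"dz": 0,"turn": 0},{"jaw": 0.5,"dx": -8,"dy": 0,"dz": 0,"turn": 0},{"jaw": 0.5,"dx": -10,"dy": 0,"dz": 0,"turn": 0}])

```text
time: 23.33
tool_pos: [0.6587, 0.0003, 0.0218]
tool_rot: [-0.0, 0.774, 0.633, -0.0]
contact_force: [-0.5, 1.3, -1.0]
gripper_width: 0.497
grasp_force: 0.8
```

Call:
apply_moves(series=[{"jaw": 0.5,"dx": -2,"dy": 0,"dz": 0,"turn": 0},{"jaw": 0.5,"dx": -4,"dy": 0,"dz": 0,"turn": 0},{"jaw": 0.5,"dx": -6,"dy": 0,"dz": 0,"turn": 0},{"jaw": 0.5,"dx": -8,"dy": 0,"dz": 0,"turn": 0},{"jaw": 0.5,"dx": -10,"dy": 0,"dz": 0,"turn": 0}])

```text
time: 23.75
tool_pos: [0.6568, -0.0096, 0.0218]
tool_rot: [-0.0, 0.774, 0.633, -0.0]
contact_force: [0.7, 1.7, -0.6]
gripper_width: 0.5
grasp_force: 0.9
```

```bash
python3 -c "
from h import *
rel(-2,131,22,np.pi/2); gl()"
```

```text
dx -28.0 dy -2.8 dz -0.2 turn -0.001 | t 23.75 fix [  0.8 159. ] z 21.8 F [ 0.7  1.7 -0.6] w 0.5 q6 0.07
scene lock fix -1.4 3.2 yaw -0.116 cost 0.084 n 891
top lock fix 1.4 1.5 yaw -0.018 cost 0.113 n 646
```

The blade is entering the gap (tip about 15 mm inside) with no resistance, and the lock has not moved.

Call:
apply_moves(series=[{"jaw": 0.5,"dx": -3,"dy": 0,"dz": 0,"turn": 0},{"jaw": 0.5,"dx": -6,"dy": 0,"dz": 0,"turn": 0},{"jaw": 0.5,"dx": -9,"dy": 0,"dz": 0,"turn": 0},{"jaw": 0.5,"dx": -12,"dy": 0,"dz": 0,"turn": 0},{"jaw": 0.5,"dx": -15,"dy": 0,"dz": 0,"turn": 0}])

```text
time: 24.47
tool_pos: [0.6542, -0.0242, 0.0223]
tool_rot: [0.0, 0.774, 0.633, 0.0]
contact_force: [0.2, 3.4, 2.0]
gripper_width: 0.499
grasp_force: 1.6
```

Call:
apply_moves(series=[{"jaw": 0.5,"dx": -2,"dy": 0,"dz": 0,"turn": 0},{"jaw": 0.5,"dx": -4,"dy": 0,"dz": 0,"turn": 0},{"jaw": 0.5,"dx": -6,"dy": 0,"dz": 0,"turn": 0},{"jaw": 0.5,"dx": -8,"dy": 0,"dz": 0,"turn": 0},{"jaw": 0.5,"dx": -8,"dy": 0,"dz": 0,"turn": 0}])

```text
time: 24.88
tool_pos: [0.6523, -0.0325, 0.0219]
tool_rot: [0.0, 0.774, 0.633, -0.0]
contact_force: [1.2, 1.1, 0.5]
gripper_width: 0.499
grasp_force: 0.9
```

Call:
apply_moves(series=[{"jaw": 0.5,"dx": -1,"dy": 0,"dz": 0,"turn": 0},{"jaw": 0.5,"dx": -2,"dy": 0,"dz": 0,"turn": 0},{"jaw": 0.5,"dx": -2,"dy": 0,"dz": 0,"turn": 0}])

```text
time: 25.13
tool_pos: [0.6518, -0.0341, 0.0218]
tool_rot: [0.0, 0.774, 0.633, -0.0]
contact_force: [0.5, 1.7, 1.9]
gripper_width: 0.497
grasp_force: 1.3
```

Call:
apply_moves(series=[{"jaw": 0.5,"dx": -1,"dy": 0,"dz": 0,"turn": 0},{"jaw": 0.5,"dx": -2,"dy": 0,"dz": 0,"turn": 0},{"jaw": 0.5,"dx": -2,"dy": 0,"dz": 0,"turn": 0}])

```text
time: 25.38
tool_pos: [0.6514, -0.036, 0.0217]
tool_rot: [-0.0, 0.774, 0.633, -0.0]
contact_force: [1.2, 2.7, 2.0]
gripper_width: 0.499
grasp_force: 1.3
```

```bash
python3 -c "
from h import *
rel(-2,131,22,np.pi/2); gl()"
```

```text
dx -1.0 dy -2.8 dz -0.3 turn -0.001 | t 25.38 fix [  0.8 132. ] z 21.7 F [1.2 2.7 2. ] w 0.499 q6 0.03
scene lock fix -6.0 -4.7 yaw -0.221 cost 0.184 n 781
top lock fix 1.2 1.0 yaw 0.0 cost 0.073 n 680
```

Front face is about at the lock; I push on in 1 mm steps until it stops hard.

Call:
apply_moves(series=[{"jaw": 0.5,"dx": -1,"dy": 0,"dz": 0,"turn": 0},{"jaw": 0.5,"dx": -1,"dy": 0,"dz": 0,"turn": 0}])

```text
time: 25.85
tool_pos: [0.6511, -0.0369, 0.0217]
tool_rot: [-0.0, 0.774, 0.633, -0.0]
contact_force: [0.7, 3.5, 1.7]
gripper_width: 0.497
grasp_force: 1.2
```

Call:
apply_moves(series=[{"jaw": 0.5,"dx": -1,"dy": 0,"dz": 0,"turn": 0},{"jaw": 0.5,"dx": -1,"dy": 0,"dz": 0,"turn": 0}])

```text
time: 26.02
tool_pos: [0.651, -0.0376, 0.0217]
tool_rot: [-0.0, 0.774, 0.633, 0.0]
contact_force: [1.4, 3.4, -0.2]
gripper_width: 0.5
grasp_force: 1.8
```

Call:
apply_moves(series=[{"jaw": 0.5,"dx": -1,"dy": 0,"dz": 0,"turn": 0},{"jaw": 0.5,"dx": -1,"dy": 0,"dz": 0,"turn": 0}])

```text
time: 26.18
tool_pos: [0.6509, -0.0379, 0.0217]
tool_rot: [-0.001, 0.774, 0.633, 0.001]
contact_force: [1.4, 5.8, 0.5]
gripper_width: 0.502
grasp_force: 3.1
```

Call:
apply_moves(series=[{"jaw": 0.5,"dx": -1,"dy": 0,"dz": 0,"turn": 0},{"jaw": 0.5,"dx": -1,"dy": 0,"dz": 0,"turn": 0}])

```text
time: 26.35
tool_pos: [0.6508, -0.0386, 0.0217]
tool_rot: [-0.001, 0.774, 0.633, 0.001]
contact_force: [2.3, 6.9, 0.8]
gripper_width: 0.501
grasp_force: 3.5
```

Call:
apply_moves(series=[{"jaw": 0.5,"dx": -1,"dy": 0,"dz": 0,"turn": 0},{"jaw": 0.5,"dx": -1,"dy": 0,"dz": 0,"turn": 0}])

```text
time: 26.52
tool_pos: [0.6506, -0.0396, 0.0217]
tool_rot: [-0.001, 0.774, 0.633, 0.001]
contact_force: [2.1, 6.5, 1.2]
gripper_width: 0.501
grasp_force: 3.5
```

Call:
apply_moves(series=[{"jaw": 0.5,"dx": -1,"dy": 0,"dz": 0,"turn": 0},{"jaw": 0.5,"dx": -1,"dy": 0,"dz": 0,"turn": 0}])

```text
time: 26.68
tool_pos: [0.6505, -0.04, 0.0217]
tool_rot: [-0.001, 0.774, 0.633, 0.001]
contact_force: [1.8, 9.7, 1.1]
gripper_width: 0.505
grasp_force: 4.5
```

Call:
apply_moves(series=[{"jaw": 0.5,"dx": -1,"dy": 0,"dz": 0,"turn": 0},{"jaw": 0.5,"dx": -1,"dy": 0,"dz": 0,"turn": 0}])

```text
time: 26.85
tool_pos: [0.6505, -0.04, 0.0217]
tool_rot: [-0.002, 0.774, 0.633, 0.002]
contact_force: [2.6, 11.6, 0.3]
gripper_width: 0.502
grasp_force: 6.0
```

```bash
python3 -c "
from h import *
rel(-2,131,22,np.pi/2); gl()"
```

```text
dx 3.0 dy -2.7 dz -0.3 turn -0.001 | t 26.85 fix [  0.7 128. ] z 21.7 F [ 2.6 11.6  0.3] w 0.502 q6 0.02
scene lock fix -7.1 -8.6 yaw -0.155 cost 0.231 n 750
top lock fix 2.3 -1.8 yaw -0.033 cost 0.145 n 623
```

Hard stop: the shoulders meet the lock and the lock is on the end stop. I retreat and check.

Call:
apply_moves(series=[{"jaw": 0.5,"dx": 8,"dy": 0,"dz": 0,"turn": 0},{"jaw": 0.5,"dx": 25,"dy": 0,"dz": 0,"turn": 0},{"jaw": 0.5,"dx": 40,"dy": 0,"dz": -20,"turn": 0},{"jaw": 0.5,"dx": 60,"dy": 0,"dz": -50,"turn": 0},{"jaw": 0.5,"dx": 80,"dy": 0,"dz": -85,"turn": 0}])

```text
time: 27.57
tool_pos: [0.6637, 0.0355, 0.1044]
tool_rot: [-0.001, 0.774, 0.633, -0.003]
contact_force: [0.3, -0.7, 0.4]
gripper_width: 0.496
grasp_force: 0.0
```

Call:
apply_moves(series=[{"jaw": 0.5,"dx": 20,"dy": -30,"dz": -15,"turn": 0},{"jaw": 0.5,"dx": 40,"dy": -60,"dz": -30,"turn": 0},{"jaw": 0.5,"dx": 60,"dy": -90,"dz": -45,"turn": 0},{"jaw": 0.5,"dx": 80,"dy": -120,"dz": -60,"turn": 0},{"jaw": 0.5,"dx": 100,"dy": -150,"dz": -75,"turn": 0}])

```text
time: 27.98
tool_pos: [0.5373, 0.1636, 0.182]
tool_rot: [0.001, 0.774, 0.633, -0.001]
contact_force: [0.2, -0.3, 0.2]
gripper_width: 0.499
grasp_force: 0.0
```

Call:
apply_moves(series=[{"jaw": 0.5,"dx": 20,"dy": -30,"dz": 0,"turn": 0},{"jaw": 0.5,"dx": 40,"dy": -60,"dz": 0,"turn": 0},{"jaw": 0.5,"dx": 60,"dy": -90,"dz": 0,"turn": 0},{"jaw": 0.5,"dx": 60,"dy": -90,"dz": 0,"turn": 0}])

```text
time: 28.32
tool_pos: [0.4588, 0.2426, 0.1812]
tool_rot: [-0.0, 0.773, 0.635, -0.001]
contact_force: [0.4, 0.5, 0.2]
gripper_width: 0.495
grasp_force: 0.0
```

```bash
python3 - <<'E'
from h import *
rel(0,0,22,np.pi/2)
c0,s0=np.cos(FX[2]),np.sin(FX[2])
fx=lambda p:(((c0*(p[0]-FX[0])+s0*(p[1]-FX[1]))*1e3).round(1),((-s0*(p[0]-FX[0])+c0*(p[1]-FX[1]))*1e3).round(1),(p[2]-FX[2]).round(3))
P=lambda x,y,a:[FX[0]+c0*x-s0*y,FX[1]+s0*x+c0*y,FX[2]+a]
for n in("top","scene"):
    f=grab_frame(n)
    # gauge block: bright, grey pixels in a window off the fence and lock; blade hidden
    hsv=cv2.cvtColor(f["pixels"],cv2.COLOR_RGB2HSV); m=(hsv[...,1]<60)&(hsv[...,2]>100)
    w=mask(f,[box(-58,44,31 if n=="top" else 36,140,0,20)],[*FX])>.5
    p,c=fit([(f,m&w)],[box(-90,0,-46,46,0,20)],P(.001,.029,-np.pi/2)); print(n,"gauge",fx(p),round(c,3),(m&w).sum())
    for nm in("lock","gauge","jaw"):
        for o in spotter.outline_of(f,nm)[:5]:
            r=o["region"]; cen=np.argwhere(r).mean(0)[::-1]
            print(n,nm,round(o["conf"],2),cen.round(),r.sum(), fx([*unproj(f,[cen],.02)[0],0])[:2])
            if nm=="lock": p,c=fit([(f,r)],LOCK,P(0,0,0)); print("   lock",fx(p),round(c,3))
    b=f["pixels"].max(2)<60; w=cv2.dilate((mask(f,[box(-125,-75,-15,15,12,54)],[*FX])>.5).astype(np.uint8),np.ones((3,3)))>0
    p,c=fit([(f,b&w)],TAB,P(-.1,0,0)); print(n,"tab",fx(p),round(c,3),(b&w).sum())
E
```

```text
dx -368.0 dy 241.8 dz 159.2 turn 0.004 | t 28.32 fix [-243.1  367.1] z 181.2 F [0.4 0.5 0.2] w 0.495 q6 0.54
top gauge (np.float64(-1.7), np.float64(29.2), np.float64(-1.591)) 0.033 1291Traceback (most recent call last):
  File "<stdin>", line 15, in <module>
  File "<stdin>", line 4, in <lambda>
AttributeError: 'float' object has no attribute 'round'
```

```bash
python3 - <<'E'
from h import *
c0,s0=np.cos(FX[2]),np.sin(FX[2])
def fx(p): d=np.array(p[:2])-FX[:2]; return [round(float(v),3) for v in((c0*d[0]+s0*d[1])*1e3,(-s0*d[0]+c0*d[1])*1e3,p[2]-FX[2])]
P=lambda x,y,a:[FX[0]+c0*x-s0*y,FX[1]+s0*x+c0*y,FX[2]+a]
for n in("top","scene"):
    f=grab_frame(n); hsv=cv2.cvtColor(f["pixels"],cv2.COLOR_RGB2HSV); m=(hsv[...,1]<60)&(hsv[...,2]>100)
    for o in spotter.outline_of(f,"lock")[:2]:
        p,c=fit([(f,o["region"])],LOCK,P(0,0,0)); print(n,"lock",fx(p),round(c,3))
    for o in spotter.outline_of(f,"gauge")[:6]:
        r=o["region"]; 
        if np.ptp(f["pixels"][r].mean(0))<25: p,c=fit([(f,r)],GAUGE[:1],P(.001,.029,-np.pi/2)); print(n,"gauge",fx(p),round(c,3))
    b=f["pixels"].max(2)<60; w=cv2.dilate((mask(f,[box(-125,-75,-15,15,12,54)],[*FX])>.5).astype(np.uint8),np.ones((3,3)))>0
    p,c=fit([(f,b&w)],TAB,P(-.1,0,0)); print(n,"tab",fx(p),round(c,3),(b&w).sum())
    # initial tab for reference, same way
    F=mask(f,[box(47,65,30,350,0,18)],[*FX])
import pickle
d=pickle.load(open("a.pkl","rb"))
for n in d:
    f=d[n][0]; b=f["pixels"].max(2)<60; w=cv2.dilate((mask(f,[box(-125,-75,-15,15,12,54)],[*FX])>.5).astype(np.uint8),np.ones((3,3)))>0
    p,c=fit([(f,b&w)],TAB,P(-.09,0,0)); print("initial",n,"tab",fx(p),round(c,3),(b&w).sum())
    g=grab_frame(n)
    for t in("roll","tub","meter"):
        a,bb=spotter.outline_of(g,t),None
        print(n,t,[(round(o["conf"],2),np.argwhere(o["region"]).mean(0)[::-1].round(1).tolist()) for o in a[:2]])
E
```

```text
top lock [0.346, -1.428, -0.019] 0.082
top gauge [0.794, 27.497, -1.551] 0.048
top tab [-98.718, 0.796, -0.419] 0.407 45
scene lock [-6.87, -9.349, 0.062] 0.192
scene lock [10.231, 90.401, -1.392] 0.167
scene gauge [-6.026, 29.325, -1.602] 0.104
scene tab [-99.969, -0.109, 0.771] 0.208 85
initial top tab [-93.068, 1.077, -0.457] 0.372 47
top roll [(0.72, [303.7, 277.1])]
top tub [(0.92, [393.2, 224.0])]
top meter [(0.56, [317.5, 135.4]), (0.18, [316.3, 216.3])]
initial scene tab [-93.92, -0.232, 0.795] 0.21 84
scene roll [(0.59, [282.6, 194.1])]
scene tub [(0.71, [186.7, 197.1])]
scene meter [(0.71, [187.6, 280.5])]
```

All consistent: lock about (0.3,-1.4) mm, gauge-to-lock distance about 29 mm, tab at -99.5 mm (jaw value about 7.5 mm), bystanders unmoved.

```bash
python3 -c "
from plant import ticket
print(ticket.job_done())"
```

```text
the job is handed in; nothing more can be done
None
```

The job is handed in at about 28.5 s with no verdict returned; the last measurements put the lock turned and seated (within about 2 mm), the jaw closed on it, the gauge's blade in the gap with its shoulders on the lock, and the roll, tub and meter unmoved — I viewed 11 pictures against the limit of 10.

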